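# Stand the specimen vial under the lens and wind the stage up

### The arm

A 7-joint arm with a two-finger parallel gripper is mounted at the origin on the work surface. World frame = base frame: x ahead of the robot, y to its left, z up, the work surface at z = 0. Lengths are in mm, angles in degrees, forces in N, time in s.
With the tool pointing down it reaches from about 425 to 825 mm from the base axis. Payload 3.6 kg.
Tool frame: the origin (TCP) lies at the very end of the fingers, on their centre line; the grasp point (between the pads) lies 19 mm behind it; z points along the fingers, y is the line along which they close (so a half turn about z gives the same grasp; the last joint's range is limited). The gripper opens to 93 mm and grips with 3 to 60 N. Pads are 15 mm wide; open, the fingers measure 128 mm over their backs; the gripper's body (75 mm by 188 mm) begins 65 mm behind the grasp point.
Start: joints at [-1.518, 35.231, -0.722, 81.555, 0.464, 63.22, -2.315], TCP at [649.969, 0.025, 191.34] pointing down, gripper open.
Joint ranges: [-178.69, 178.69], [-17.37, 117.87], [-77.05, 75.6], [15.02, 138.74], [-78.02, 258.01], [0.78, 113.62], [-162.83, 162.83]. Speed limits (degrees/s): [159.86, 159.86, 180, 180, 180, 180, 180].

### API

Orientations are given as a 3x3 rotation matrix whose columns are the frame's x, y, z axes.
In Python, from station import ctrl, get_image, get_calibration, close_job gives the robot as it stands.
- The arm moves only by the tool play_rows, never from a script. Its argument "increments" is a list of rows, each a list of 2 entries, a list of its own where there are three numbers: the shift along the tool's x, y, z in mm, then the turn about the tool's z in rad. A call has 1 to 10 rows; each row shifts and turns the commanded pose from where the row before left it, along the tool's axes as they then stand; what a row does not reach is not made up. A row lasts 1/12 s, in which the tool goes at most 41.7 mm and 7.16 degrees, less where a joint would pass 70% of its speed; a pose out of reach is approached as far as the arm can. A call is refused whole if a number of a shift passes 41.7 or a number of a turn 0.125, either way. A call with a gripper value outside its range is refused whole. "fingers" is the closure, from -1 (fully open) to 1 (shut), set as the call begins (left out, the last holds). The fingers move at their own pace and stop on an object; "force" is the grip in N (left out, the last holds). Time passes only in rows, so rows that do not move let the fingers close. It gives the time, the measured TCP pose, the force, the opening and the grip force at its end, in the units of the state.
- ctrl.observe(): the state, without advancing time (a new reading comes with each control period).
- get_image(name): name is "scene" or "side" or "wrist"; returns the picture (420x560x3 uint8, red, green, blue); there is no depth.
- get_calibration(name): a dict with "fx", "fy", "cx", "cy" (pixels), "distortion" ([k1, k2, p1, p2, k3] as OpenCV has them; the pictures are not rectified), "R" (3x3) and "t" (3): a world point X has camera coordinates R X + t. Camera axes: x right, y down, z forward; pixel columns grow to the right and rows downward; lengths in mm; the calibration is good to about 2 mm. A picture is of the moment at which its call begins: read the wrist's pose just before it. get_calibration takes no time and is no camera call; for the wrist camera it gives the pose at the moment of the call.
- close_job(): hands the job in; it is judged then, once.
The state is a dict: "t": time; "joint_positions": joint angles; "qd": joint speeds; "effort": joint torques, N m; "eef_pos": TCP position; "eef_rot": TCP orientation; "contact_force": force on the tool from outside, world axes, zero at the start; "moment": the same for the moment, N m; "opening": finger opening in mm; "grasp_force": force on a finger pad.
Only numpy, scipy, OpenCV 4.12 (cv2) and the standard library are available. Lean on these libraries where they do the work, as an engineer would, in place of code of your own. Each camera call takes 0.05 s, during which the arm holds its last target. There are 200 camera calls.

### The job

Stand the yellow-capped specimen vial upright in the ring on the inspection stand's stage, setting it down gently while the stage is still down and without knocking the lens head above it. Then wind the red-handled crank clockwise until the stage is all the way up, and let go. Leave the other two vials standing where they are.

Things in the scene. Friction and masses are not known exactly. Their poses are not given: they have to be found in the camera images.
- vial_yellow: the vial to load: white plastic cylinder 40 mm in diameter with a yellow screw cap (same diameter, the top 25 mm); 120 mm tall overall, about 0.13 kg. Stands upright on the bench. Origin at the centre of its underside, z along its axis towards the cap
- vial_blue: a like vial with a blue cap, standing near the yellow one; to be left alone. Origin at the centre of its underside
- vial_red: a like vial with a red cap, standing near the others; to be left alone. Origin at the centre of its underside
- stand: white inspection stand, fixed. Origin on the bench straight below the ring; x to its rear (away from the robot, within 0.2 rad), y to its left, z up. Base 50 mm high, x -110 to 140, y -65 to 65 mm; crank housing 45 mm high beside it, x -145 to 5, y -65 to -205 mm. A column (44 x 50 mm) at x 96 to 140 mm carries the lens head
- lens_head: fixed above the ring; origin and axes of the stand. Black lens tube, 50 mm diameter, on the ring's axis, lower end 295 mm above the bench; from 345 mm up a white housing 58 mm wide, from x = -35 mm back. A seated vial's cap is 85 mm below the tube (stage down): no room for a gripper pointing straight down; one leaning back to the stand's front (-x) by 40 degrees fits
- ring_seat (a point): centre of the ring on the upper face of the stage plate, on which the vial's underside rests; it rises with the stage. Plate 100 x 100 x 8 mm, black. Ring: aluminium, standing 26 mm above the plate, bore 46 mm, outer diameter 56 mm. 90 mm above the bench with the stage fully down, 140 mm fully up. z up
- stage (a joint): height of the stage above its lowest position, 0 to 0.05 m; driven by the crank, 25 mm per turn; it stays where it is left
- crank (a joint): angle of the crank, 0 to 12.57 rad (two turns, a stop at each end), growing clockwise seen from above; starts at 0 to 1.2. At 0 and after each full turn its arm points along the stand's +x. Turning takes about 2 to 3 N at the handle
- crank_axis (a point): point on the crank's vertical axis at the height of point crank_handle, 98 mm above the bench; at x = -70, y = -170 mm in the stand's frame
- crank_handle (a point): the grip point on the crank's red upright handle, 98 mm above the bench and 45 mm from the crank's axis, travelling in a level circle. The handle is a cylinder 22 mm in diameter from 68 to 116 mm above the bench, which spins freely about its own upright axis, so a gripper need not turn with it

How it is judged (in metres and radians):
On the way, in this order (a step that is already met when the one before it is completed fails the run):
1. the yellow-capped vial stands in the ring on the stage plate, let go, with the stage still down (horizontal distance between vial_yellow and ring_seat below 0.006 m and z of vial_yellow in the frame of ring_seat below 0.004 m and angle between vial_yellow's own z axis and vertical below 0.1 rad and contact force between the fingers and vial_yellow below 0.1 N and value of joint stage below 0.012 m), for 0.2 s.
2. the stage is wound all the way up with the vial in the ring (value of joint stage above 0.045 m and horizontal distance between vial_yellow and ring_seat below 0.006 m), for 0.2 s.
At the end, for the whole second after the job is handed in: The yellow-capped vial stands upright (within 0.1 rad) in the ring, within 6 mm of its centre and with its underside within 4 mm of the stage plate, at rest; the stage is at least 45 of its 50 mm up; the other two vials still stand within 30 mm of where they were (all of step 2 and z of vial_yellow in the frame of ring_seat below 0.004 m and angle between each of vial_yellow, vial_blue, vial_red's own z axis and vertical below 0.1 rad and linear speed of vial_yellow below 0.02 m/s and distance of each of vial_blue, vial_red from where it was at the start of the episode below 0.03 m); the robot touches nothing.
It fails at once if the lens head is knocked (more than 8 N) (contact force between anything else and lens_head above 8 N).
It fails at once if the vial is dropped into the ring (falls, let go, at more than 0.4 m/s) (horizontal distance between vial_yellow and ring_seat below 0.012 m and contact force between the fingers and vial_yellow below 0.5 N and linear speed of vial_yellow above 0.4 m/s).
It fails at once if the vial is rammed onto the stand (more than 40 N) (contact force between vial_yellow and stand above 40 N).
It fails at once if another vial is knocked over (angle between any of vial_blue, vial_red's own z axis and vertical above 0.5 rad).
It fails at once if another vial is moved away (distance of any of vial_blue, vial_red from where it was at the start of the episode above 0.03 m).
It also fails if it takes over 72 s, if anything falls off the work surface, if the arm or the gripper's body presses on something with over 40 N, if the wrist force passes 120 N, or if a joint passes its speed limit or range.

## Working session

There is one attempt and no reset: what is moved stays moved. The work goes in short steps, Python scripts to look and compute and a tool call to move; the robot and the scene stay as the last step left them, time stands still between calls to the robot, and variables do not carry over. Pictures are saved under pics/ and viewed, at most 10 in all, crops included, and the job is handed in when it is done.

Besides the shell and the picture viewer there is one more tool, called after "Call:" as a command line: name --argument value ..., lists and objects as JSON in quotes. play_rows: Moves the arm, as the interface text tells. Its arguments: {"type":"object","properties":{"increments":{"type":"array"},"fingers":{"type":"number"},"force":{"type":"number"}},"required":["increments"]}

```bash
mkdir -p pics; ls; python3 - <<'E'
from station import *
import cv2,numpy as np
a=get_image("scene");b=get_image("side")
cv2.imwrite("pics/scene0.png",a[:,:,::-1]);cv2.imwrite("pics/side0.png",b[:,:,::-1])
for n in("scene","side","wrist"):
    c=get_calibration(n);print(n,{k:np.round(v,3).tolist() for k,v in c.items()})
print(ctrl.observe())
E
```

```text
pics
scene {'fx': 528.604, 'fy': 528.604, 'cx': 291.654, 'cy': 206.125, 'distortion': [-0.179, 0.0, 0.0, 0.0, 0.0], 'R': [[-0.187, 0.982, 0.01], [0.612, 0.124, -0.781], [-0.769, -0.14, -0.624]], 't': [-2.811, -264.724, 1525.953]}
side {'fx': 532.183, 'fy': 532.183, 'cx': 275.76, 'cy': 211.884, 'distortion': [-0.164, 0.0, 0.0, 0.0, 0.0], 'R': [[0.885, -0.465, 0.019], [-0.327, -0.65, -0.686], [0.331, 0.601, -0.727]], 't': [-424.512, 269.209, 1103.075]}
wrist {'fx': 329.16, 'fy': 329.16, 'cx': 274.832, 'cy': 207.018, 'distortion': [-0.082, 0.0, 0.0, 0.0, 0.0], 'R': [[1.0, 0.0, -0.002], [0.001, -0.96, 0.279], [-0.002, -0.279, -0.96]], 't': [-649.719, -33.788, 390.166]}
{'t': 0.1, 'joint_positions': array([-1.51633076, 35.28576783, -0.72053755, 81.63245093,  0.46416973,
       63.21965667, -2.31535835]), 'qd': array([-0.01309411, -0.0905364 , -0.02459038, -0.24760463,  0.08307882,
        0.01223485,  0.01580073]), 'effort': array([ 9.60165453e-04, -4.60037935e+01,  2.10206788e-01, -1.66244763e+01,
       -6.11468428e-02,  1.69380486e-02,  1.02607953e-04]), 'eef_pos': array([ 6.49214540e+02, -3.58719439e-02,  1.90272093e+02]), 'eef_rot': array([[ 1.27195257e-05,  9.99997226e-01, -2.35541469e-03],
       [ 9.99999998e-01, -1.28480941e-05, -5.45690978e-05],
       [-5.45992091e-05, -2.35541400e-03, -9.99997225e-01]]), 'contact_force': array([0.25721345, 0.29324076, 0.48764493]), 'moment': array([ 0.05170824,  0.0346031 , -0.04738894]), 'grasp_force': 0.0, 'opening': 92.83100399445195}
```

View pics/scene0.png

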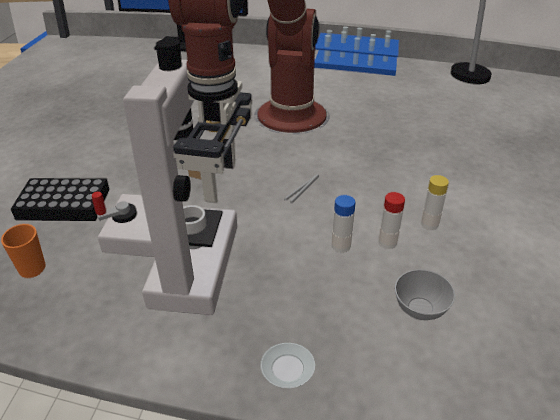

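View pics/side0.png

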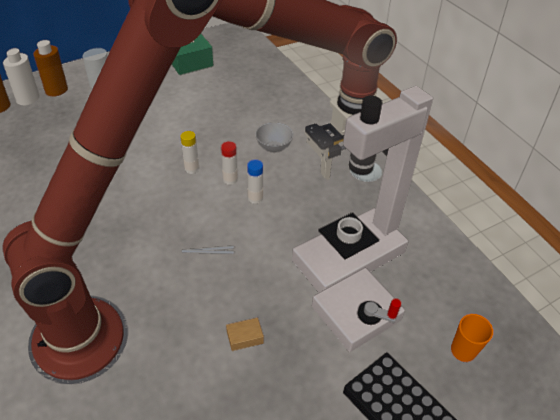

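The scene view shows the caps at about (438,185) yellow, (394,202) red and (344,206) blue, with the ring at about (190,218). In the side view the ring is at about (349,230), the crank hub at (370,312) and the red handle at (394,308).

```bash
cat > h.py <<'E'
import cv2,numpy as np
from station import *
def pz(c,uv,z):
    K=np.array([[c["fx"],0,c["cx"]],[0,c["fy"],c["cy"]],[0,0,1]])
    p=cv2.undistortPoints(np.array([[uv]],float),K,np.array(c["distortion"]))[0,0]
    R=np.array(c["R"]);t=np.array(c["t"]);d=R.T@np.r_[p,1];o=-R.T@t
    return o+d*(z-o[2])/d[2]
def proj(c,X):
    K=np.array([[c["fx"],0,c["cx"]],[0,c["fy"],c["cy"]],[0,0,1]])
    return cv2.projectPoints(np.array(X,float).reshape(-1,3),cv2.Rodrigues(np.array(c["R"]))[0],np.array(c["t"],float),K,np.array(c["distortion"]))[0][:,0]
HUE={"yellow":(20,35),"blue":(105,120),"red":(0,4)}
def blobs(img,name,minA=25):
    h=cv2.cvtColor(img,cv2.COLOR_RGB2HSV);lo,hi=HUE[name]
    m=cv2.inRange(h,(lo,170,80),(hi,255,255))
    if name=="red": m|=cv2.inRange(h,(174,170,80),(180,255,255))
    n,_,s,ce=cv2.connectedComponentsWithStats(m)
    return [(np.round(ce[i],1).tolist(),s[i].tolist()) for i in range(1,n) if s[i,4]>=minA]
E
python3 - <<'E'
from h import *
for n in("scene","side"):
    im=cv2.imread(f"pics/{n}0.png")[:,:,::-1].copy();c=get_calibration(n)
    for col in HUE:
        for ce,s in blobs(im,col):
            print(n,col,ce,s,np.round(pz(c,ce,108)[:2],1), np.round(pz(c,ce,92)[:2],1) if col=="red" else "")
im=cv2.imread("pics/side0.png")
cv2.imwrite("pics/c1.png",cv2.resize(im[190:350,280:420],None,fx=5,fy=5,interpolation=cv2.INTER_CUBIC)[:600] if 0 else cv2.resize(im[190:350,270:430],(600,600),interpolation=cv2.INTER_CUBIC))
E
```

```text
scene blue [144.8, 3.8] [120, 0, 49, 9, 401] [-611.7 -714.7] 
scene blue [33.2, 41.5] [21, 32, 26, 20, 100] [-182.4 -960. ] 
scene blue [357.6, 55.1] [315, 34, 83, 41, 2075] [-229.9  166.5] 
scene blue [345.0, 206.4] [335, 196, 20, 20, 259] [529.4 207.8] 
scene red [97.6, 202.5] [92, 192, 12, 23, 194] [ 614.7 -274. ] [ 596.7 -287.2]
scene red [394.1, 202.2] [385, 192, 20, 21, 333] [496.8 301.8] [475.7 303.1]
side yellow [187.6, 138.0] [181, 131, 14, 15, 187] [418.6 390.7] 
side blue [26.4, 29.3] [13, 1, 27, 69, 587] [ 112.9 1272.8] 
side blue [119.9, 9.9] [104, 0, 26, 23, 236] [ 463.6 1237.5] 
side blue [80.0, 37.0] [52, 14, 66, 46, 1071] [ 281.3 1099. ] 
side blue [2.6, 73.8] [0, 68, 6, 12, 43] [ -3.4 990.7] 
side blue [254.7, 167.6] [248, 160, 15, 16, 196] [525.8 205.4] 
side red [228.4, 149.0] [222, 142, 14, 15, 180] [496.7 300.4] [503.9 318.2]
side red [393.9, 308.2] [388, 299, 13, 20, 172] [ 590.  -291.3] [ 598.9 -284.2]
```

View pics/c1.png

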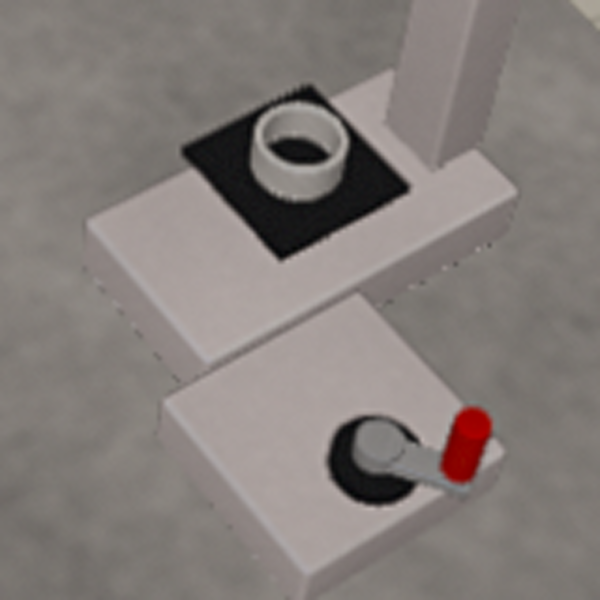

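The crop (scale 3.75, origin 270,190) shows the ring rim, the plate corners, and the base and housing corners clearly. I'll fit the stand pose to those.

```bash
cat > fit.py <<'E'
from h import *
from scipy.optimize import least_squares
c=get_calibration("side");cs=get_calibration("scene")
P=[(-110,65,50,88,222),(-110,-65,50,208,362),(140,-65,50,517,190),(-145,-65,45,163,402),(-145,-205,45,305,573),(5,-205,45,503,455),(5,-65,45,358,292),
(-50,50,90,182,151),(-50,-50,90,281,260),(50,-50,90,409,187),(50,50,90,312,86),(0,0,116,301,137)]
P=np.array(P,float);uv=P[:,3:]/3.75+[270,190]-.37
def X(p):
    w,s=p[2],np.c_[P[:,:3]]
    s=s.copy();s[7:,2]+=p[3]
    return np.c_[p[0]+np.cos(w)*s[:,0]-np.sin(w)*s[:,1],p[1]+np.sin(w)*s[:,0]+np.cos(w)*s[:,1],s[:,2]]
r=least_squares(lambda p:np.r_[(proj(c,X(p))-uv).ravel(),p[3]/5],[650,-100,0,2],loss="soft_l1")
x,y,w,dz=r.x
print(r.x);print(np.round(proj(c,X(r.x))-uv,1).tolist())
Rw=np.array([[np.cos(w),-np.sin(w)],[np.sin(w),np.cos(w)]])
ax=Rw@[-70,-170]+[x,y];print("axis",ax)
h=np.array([597.8,-285.7]);d=Rw.T@(h-ax);print("handle",d,np.hypot(*d),"angle cw",-np.arctan2(d[1],d[0]))
im=cv2.imread("pics/scene0.png")[:,:,::-1]
q=np.array([[x,y,116+dz]]);print("ring in scene",proj(cs,q),"axis",proj(cs,[[*ax,68]]))
m=blobs(im.copy(),"yellow");print(m)
h=cv2.cvtColor(im,cv2.COLOR_RGB2HSV)[175:195,430:448];print(h[10,8])
m=cv2.inRange(h,(18,120,60),(36,255,255));ys,xs=np.nonzero(m);ce=[xs.mean()+430,ys.mean()+175];print(ce,pz(cs,ce,107))
E
python3 fit.py
```

```text
[ 6.22813359e+02 -7.63873734e+01  8.84441818e-02  3.23812247e+00]
[[-1.8, -0.8], [-0.4, 1.1], [2.1, 0.3], [-1.8, -1.1], [0.3, 1.8], [2.6, -0.8], [0.3, -1.3], [-0.5, -0.5], [0.1, -0.2], [1.0, 0.6], [-0.7, -0.1], [0.1, 0.9]]
axis [ 568.10288041 -251.9059294 ]
handle [ 26.59605056 -36.28509631] 44.98842206125003 angle cw 0.9382808729514138
ring in scene [[188.58826112 213.34902232]] axis [[121.20709136 205.29776515]]
[]
[ 24 155 173]
[np.float64(438.08223684210526), np.float64(184.48026315789474)] [416.27463006 391.28017185 107.        ]
```

Call:
play_rows --increments '[[[38,0,-20],0],[[38,0,-20],0],[[38,0,-20],0],[[38,0,-10],0],[[0,0,0],-0.12],[[0,0,0],-0.12],[[0,0,0],-0.12],[[0,0,0],-0.12],[[0,0,0],-0.12],[[0,0,0],-0.12]]'

```text
t: 0.93
eef_pos: [649.6, 148.5, 258.8]
eef_rot: [[-0.664, 0.748, -0.002], [0.748, 0.664, -0.001], [0.001, -0.002, -1.0]]
contact_force: [-0.8, 0.0, -0.7]
opening: 92.9
grasp_force: 0.0
```

Call:
play_rows --increments '[[[0,0,0],-0.12],[[0,0,0],-0.12],[[0,0,0],-0.12],[[0,0,0],-0.12],[[0,0,0],-0.12],[[0,0,0],-0.12],[[0,0,0],-0.05],[[-30,0,0],0],[[-30,0,0],0],[[-30,0,0],0]]'

```text
t: 1.77
eef_pos: [740.1, 140.8, 259.4]
eef_rot: [[-0.997, 0.08, -0.001], [0.08, 0.997, -0.001], [0.001, -0.001, -1.0]]
contact_force: [0.6, 0.2, -0.1]
opening: 92.8
grasp_force: 0.0
```

Call:
play_rows --increments '[[[-30,0,0],-0.08],[[-35,0,0],0],[[-40,0,0],0],[[-40,0,0],0],[[-40,0,0],0],[[-40,0,0],0],[[-40,0,0],0]]'

```text
t: 2.35
eef_pos: [836.5, 138.2, 232.1]
eef_rot: [[-0.999, -0.029, -0.012], [-0.029, 0.999, -0.024], [0.013, -0.023, -1.0]]
contact_force: [0.9, 1.6, -0.0]
opening: 92.8
grasp_force: 0.0
```

```bash
python3 -c "
from station import *
o=ctrl.observe();print(o['joint_positions'].round(1),o['eef_pos'].round(1),o['eef_rot'].round(3))"
```

```text
[ -6.7  63.6 -38.9  16.9  36.3 103.9  74.5] [836.5 138.2 232.1] [[-0.999 -0.029 -0.012]
 [-0.029  0.999 -0.024]
 [ 0.013 -0.023 -1.   ]]
```

Call:
play_rows --increments '[[[-41,0,-41],0],[[-41,0,-41],0],[[-41,0,-41],0],[[-41,0,-41],0],[[-41,0,-41],0]]'

```text
t: 2.77
eef_pos: [839.6, 143.8, 286.6]
eef_rot: [[-0.997, -0.058, 0.054], [-0.058, 0.998, 0.008], [-0.055, 0.005, -0.998]]
contact_force: [-0.3, 0.9, -0.4]
opening: 92.9
grasp_force: 0.0
```

```bash
python3 -c "
from station import *
o=ctrl.observe();print(o['joint_positions'].round(1),o['eef_pos'].round(1),o['eef_rot'].round(3))"
```

```text
[ -5.9  61.2 -49.5  15.1  45.1 105.3  75.5] [839.6 143.8 286.6] [[-0.997 -0.058  0.054]
 [-0.058  0.998  0.008]
 [-0.055  0.005 -0.998]]
```

Call:
play_rows --increments '[[[-41,0,-41],0],[[-41,0,-41],0],[[-41,0,-41],0],[[-41,0,-41],0],[[-41,0,-41],0],[[-41,0,-41],0],[[-41,0,-41],0],[[-41,0,-41],0]]'

```text
t: 3.43
eef_pos: [836.8, 126.5, 322.9]
eef_rot: [[-0.995, -0.05, 0.085], [-0.051, 0.999, -0.008], [-0.084, -0.012, -0.996]]
contact_force: [0.5, -0.8, -0.5]
opening: 92.8
grasp_force: 0.0
```

```bash
cat > s.py <<'E'
from station import *
o=ctrl.observe();print(o['t'],o['joint_positions'].round(1),o['eef_pos'].round(1),o['eef_rot'].round(3).tolist())
E
python3 s.py
```

```text
3.4333 [-14.5  58.6  35.9  15.2 -31.  104.   88. ] [836.8 126.5 322.9] [[-0.995, -0.05, 0.085], [-0.051, 0.999, -0.008], [-0.084, -0.012, -0.996]]
```

Call:
play_rows --increments '[[[-38,0,-15],0],[[-38,0,-15],0],[[-38,0,-15],0],[[-38,0,-15],0],[[-38,0,-15],0],[[-38,0,-15],0],[[-38,0,-15],0],[[-38,0,-15],0],[[-38,0,-15],0],[[-38,0,-15],0]]'

```text
t: 4.27
eef_pos: [898.8, 105.3, 383.2]
eef_rot: [[-0.947, -0.05, 0.318], [-0.045, 0.999, 0.024], [-0.318, 0.008, -0.948]]
contact_force: [0.6, 0.4, 0.4]
opening: 92.5
grasp_force: 0.0
```

```bash
python3 s.py
```

```text
4.2667 [-14.9  59.   75.5  15.1 -69.5  97.7  93.7] [898.8 105.3 383.2] [[-0.947, -0.05, 0.318], [-0.045, 0.999, 0.024], [-0.318, 0.008, -0.948]]
```

Call:
play_rows --increments '[[[-40,0,0],0],[[-40,0,0],0],[[-40,0,0],0],[[-40,0,0],0],[[-40,0,0],0],[[-40,0,0],0],[[-40,0,0],0],[[-40,0,0],0],[[-40,0,0],0],[[-40,0,0],0]]'

```text
t: 5.1
eef_pos: [992.2, 93.4, 405.7]
eef_rot: [[-0.831, -0.057, 0.553], [-0.035, 0.998, 0.049], [-0.554, 0.021, -0.832]]
contact_force: [-1.4, -0.3, 0.2]
opening: 93.3
grasp_force: 0.0
```

```bash
python3 s.py
```

```text
5.1 [-13.2  60.3  75.5  15.1 -72.6  81.6  95.1] [992.2  93.4 405.7] [[-0.831, -0.057, 0.553], [-0.035, 0.998, 0.049], [-0.554, 0.021, -0.832]]
```

Call:
play_rows --increments '[[[-40,0,0],0],[[-40,0,0],0],[[-40,0,0],0],[[-40,0,0],0],[[-20,0,0],0],[[30,0,0],0],[[40,0,0],0]]'

```text
t: 5.68
eef_pos: [992.0, 86.0, 426.3]
eef_rot: [[-0.754, -0.06, 0.654], [-0.029, 0.998, 0.058], [-0.656, 0.025, -0.754]]
contact_force: [0.5, -0.6, 1.6]
opening: 93.2
grasp_force: 0.0
```

```bash
python3 s.py
```

```text
5.6833 [-22.1  56.3  75.   36.2 -71.9  69.9 108. ] [992.   86.  426.3] [[-0.754, -0.06, 0.654], [-0.029, 0.998, 0.058], [-0.656, 0.025, -0.754]]
```

Call:
play_rows --increments '[[[0,0,0],-0.038],[[28,20,-12],0],[[28,20,-12],0],[[28,20,-12],0],[[28,20,-12],0],[[28,20,-12],0],[[28,20,-12],0],[[28,20,-12],0],[[28,20,-12],0]]'

```text
t: 6.43
eef_pos: [745.8, 227.5, 351.5]
eef_rot: [[-0.754, -0.089, 0.651], [-0.064, 0.996, 0.062], [-0.653, 0.005, -0.757]]
contact_force: [0.4, 0.8, -0.0]
opening: 92.9
grasp_force: 0.0
```

```bash
cat > s.py <<'E'
from h import *
import sys
o=ctrl.observe();R=o['eef_rot'];print(o['t'],o['joint_positions'].round(1),o['eef_pos'].round(1),R.round(3).tolist())
if len(sys.argv)>3:
    T=np.array(sys.argv[1:4],float);d=R.T@(T-o['eef_pos']);print("d tool",d.round(1),np.linalg.norm(d).round(1))
E
python3 s.py 430 392 260
```

```text
6.4333 [-63.5  40.2  75.   91.2 -59.7  42.4 121.2] [745.8 227.5 351.5] [[-0.754, -0.089, 0.651], [-0.064, 0.996, 0.062], [-0.653, 0.005, -0.757]]
d tool [ 287.4  191.5 -126. ] 367.6
```

Call:
play_rows --increments '[[[29,19,-12.5],0],[[29,19,-12.5],0],[[29,19,-12.5],0],[[29,19,-12.5],0],[[29,19,-12.5],0]]'

```text
t: 6.85
eef_pos: [587.5, 308.7, 304.6]
eef_rot: [[-0.754, -0.089, 0.651], [-0.064, 0.996, 0.062], [-0.654, 0.005, -0.757]]
contact_force: [-0.7, 0.1, -0.2]
opening: 92.9
grasp_force: 0.0
```

```bash
python3 s.py 430 392 260
```

```text
6.85 [-88.2  33.1  75.2 109.9 -45.2  25.1 103.1] [587.5 308.7 304.6] [[-0.754, -0.089, 0.651], [-0.064, 0.996, 0.062], [-0.654, 0.005, -0.757]]
d tool [142.6  96.7 -63.5] 183.7
```

Call:
play_rows --increments '[[[24,16,-10.5],0],[[24,16,-10.5],0],[[24,16,-10.5],0],[[24,16,-10.5],0]]'

```text
t: 7.18
eef_pos: [482.4, 363.7, 274.1]
eef_rot: [[-0.754, -0.089, 0.651], [-0.064, 0.996, 0.062], [-0.654, 0.006, -0.757]]
contact_force: [-0.4, 0.5, 0.2]
opening: 92.7
grasp_force: 0.0
```

```bash
python3 s.py 430 392 260
```

```text
7.1833 [-104.5   32.5   75.3  117.2  -26.4   19.2   75.4] [482.4 363.7 274.1] [[-0.754, -0.089, 0.651], [-0.064, 0.996, 0.062], [-0.654, 0.006, -0.757]]
d tool [ 46.9  32.8 -21.6] 61.2
```

Call:
play_rows --increments '[[[16,11,-7],0],[[16,11,-7],0],[[16,11,-7],0],[[16,0,18],0],[[16,0,18],0],[[16,0,18],0]]'

```text
t: 7.68
eef_pos: [429.3, 392.9, 186.1]
eef_rot: [[-0.754, -0.091, 0.651], [-0.065, 0.996, 0.064], [-0.654, 0.006, -0.756]]
contact_force: [0.2, 0.0, 0.6]
opening: 93.0
grasp_force: 0.0
```

```bash
python3 s.py 430 392 54
```

```text
7.6833 [-104.6   37.4   63.6  124.5  -22.5    7.7   61.2] [429.3 392.9 186.1] [[-0.754, -0.091, 0.651], [-0.065, 0.996, 0.064], [-0.654, 0.006, -0.756]]
d tool [ 86.   -1.7 100.3] 132.1
```

Call:
play_rows --increments '[[[17,0,20],0],[[17,0,20],0],[[17,-1,20],0]]'

```text
t: 7.93
eef_pos: [427.5, 394.2, 124.4]
eef_rot: [[-0.763, -0.081, 0.641], [-0.067, 0.997, 0.046], [-0.642, -0.008, -0.766]]
contact_force: [0.2, 0.3, -0.8]
opening: 93.1
grasp_force: 0.0
```

```bash
python3 s.py 430 392 54
```

```text
7.9333 [-98.7  41.8  54.3 126.6 -40.1   0.9  74.7] [427.5 394.2 124.4] [[-0.763, -0.081, 0.641], [-0.067, 0.997, 0.046], [-0.642, -0.008, -0.766]]
d tool [43.5 -1.9 55.4] 70.5
```

Call:
play_rows --increments '[[[12,-1,15],0],[[12,-1,15],0],[[0,0,0],0]]'

```text
t: 8.18
eef_pos: [429.4, 400.5, 113.5]
eef_rot: [[-0.764, -0.076, 0.641], [-0.065, 0.997, 0.041], [-0.642, -0.01, -0.766]]
contact_force: [-1.1, -0.7, -0.4]
opening: 93.1
grasp_force: 0.0
```

```bash
python3 s.py 430 392 54
```

```text
8.1833 [-98.1  43.4  53.5 125.8 -61.1   0.8  94.4] [429.4 400.5 113.5] [[-0.764, -0.076, 0.641], [-0.065, 0.997, 0.041], [-0.642, -0.01, -0.766]]
d tool [38.3 -7.9 45.6] 60.1
```

```bash
cat > kin.py <<'E'
import numpy as np
from scipy.spatial.transform import Rotation as Ro
from scipy.optimize import least_squares
S=np.array([[-1.516,35.286,-.72,81.632,.464,63.22,-2.315,649.2,0,190.3],[-6.7,63.6,-38.9,16.9,36.3,103.9,74.5,836.5,138.2,232.1],[-5.9,61.2,-49.5,15.1,45.1,105.3,75.5,839.6,143.8,286.6],
[-14.9,59,75.5,15.1,-69.5,97.7,93.7,898.8,105.3,383.2],[-13.2,60.3,75.5,15.1,-72.6,81.6,95.1,992.2,93.4,405.7],[-22.1,56.3,75,36.2,-71.9,69.9,108,992,86,426.3],
[-63.5,40.2,75,91.2,-59.7,42.4,121.2,745.8,227.5,351.5],[-88.2,33.1,75.2,109.9,-45.2,25.1,103.1,587.5,308.7,304.6],[-104.5,32.5,75.3,117.2,-26.4,19.2,75.4,482.4,363.7,274.1],[-98.1,43.4,53.5,125.8,-61.1,.8,94.4,429.4,400.5,113.5]])
def fk(q,g):
    d,a,b,L=g[:4];r=lambda s,x:Ro.from_euler(s,x,degrees=True)
    A=r('z',q[0])*r('y',q[1]);B=A*r('z',q[2])*r('y',q[3]);C=B*r('z',q[4])*r('y',q[5])*r('z',q[6])
    return np.array([0,0,d])+A.apply([0,0,a])+B.apply([0,0,b])+C.apply([0,0,L]),C.as_matrix()
G=least_squares(lambda g:np.concatenate([fk(s[:7],g)[0]-s[7:] for s in S]),[360,420,400,300]).x
lo=np.array([-178.69,-17.37,-77.05,15.02,-78.02,.78,-162.83]);hi=np.array([178.69,117.87,75.6,138.74,258.01,113.62,162.83])
def ik(p,R,q0):
    f=lambda q:(lambda k:np.r_[k[0]-p,300*(k[1]-R).ravel()])(fk(q,G))
    r=least_squares(f,np.clip(q0,lo+.1,hi-.1),bounds=(lo,hi));return r.x,np.sqrt(2*r.cost)
def sols(p,R,n=40):
    rng=np.random.default_rng(0);o=[]
    for i in range(n):
        q,c=ik(p,R,rng.uniform(lo,hi))
        if c<1:o.append(q)
    return np.array(o)
if __name__=="__main__":
    print(G,[np.linalg.norm(fk(s[:7],G)[0]-s[7:]).round(1) for s in S]);print(fk(S[-1],G)[1].round(3))
    z=np.array([.653,.06,-.755]);z/=np.linalg.norm(z);y=np.cross([0,0,1],z);y/=np.linalg.norm(y);x=np.cross(y,z);R=np.c_[x,y,z]
    for n,p in {"vial":[430,392,54],"vialup":[430,392,130],"ring":[635,-75,150],"ringup":[635,-75,185],"handle":[600,-286,90]}.items():
        s=sols(np.array(p),R);print(n,len(s));print(s[np.argsort(s[:,2])][::3].round(0) if len(s) else "")
E
python3 kin.py
```

```text
[526.23190624 158.63916021 510.74934346 352.44093371] [np.float64(158.4), np.float64(392.8), np.float64(401.7), np.float64(267.0), np.float64(263.1), np.float64(194.4), np.float64(214.8), np.float64(442.6), np.float64(589.9), np.float64(570.5)]
[[ 0.075  0.763  0.642]
 [ 0.997 -0.064 -0.041]
 [ 0.01   0.643 -0.766]]
vial 25
[[146.  65. -64. 114.  27.  32.  73.]
 [144.  61. -63. 114.  20.  32.  75.]
 [139.  53. -62. 114.   7.  31.  81.]
 [175. 118. -56. 114.  95.  48.  59.]
 [ 74.  20. -11. 114. -57.  37. 103.]
 [ 48.  21.  13. 114. -67.  40. 106.]
 [-51. 118.  56. 114. 187.  67.  86.]
 [-35.  90.  64. 114. 214.  63.  97.]
 [-26.  72.  65. 114. 230.  59. 102.]]
vialup 27
[[ 139.    0.  -77.  124.  -53.   43.   92.]
 [ 139.    0.  -77.  124.  -53.   43.   92.]
 [ 137.    0.  -75.  124.  -53.   43.   92.]
 [ 132.    0.  -71.  124.  -53.   43.   92.]
 [-177.  118.  -59.  124.   98.   56.   55.]
 [  81.    0.  -19.  124.  -53.   43.   92.]
 [  26.    0.   36.  124.  -53.   43.   92.]
 [ -48.   96.   70.  124.  211.   70.   86.]
 [ -14.    0.   75.  124.  -53.   43.   92.]]
ring 29
[[  97.
[... 474 characters left out ...]
 131.  131.   51.  -47.]
 [ 105.  101.  -73.  131.  137.   53.  -45.]
 [  17.  -17.  -33.  131.   14.   26.  -34.]
 [  16.  -17.  -32.  131.   14.   26.  -34.]
 [  15.  -17.  -31.  131.   14.   26.  -34.]
 [ -19.  -15.    7.  131.   30.   27.  -40.]
 [ -42.  -17.   31.  131.   40.   28.  -44.]
 [ -43.  -17.   33.  131.   41.   28.  -44.]
 [-132.  102.   72.  131.  252.   44.   -4.]]
handle 24
[[ 51. 118. -72.  99. 161.  63. -75.]
 [ 29.  62. -63.  99. 112.  51. -90.]
 [ 21.  51. -56.  99. 100.  47. -92.]
 [  5.  38. -42.  99.  84.  42. -92.]
 [-21.  30. -17.  99.  66.  37. -90.]
 [-41.  28.   2.  99.  55.  34. -87.]
 [-66.  31.  25.  99.  39.  31. -82.]
 [-87.  40.  45.  99.  17.  29. -74.]]
```

```bash
cat > k2.py <<'E'
from kin import *
import kin,itertools
Rl=np.array([[-.764,-.076,.641],[-.065,.997,.041],[-.642,-.01,-.766]]);R7=np.array([[-.754,-.089,.651],[-.064,.996,.062],[-.654,.005,-.757]])
best=[]
for s in itertools.product([1,-1],repeat=4):
    sg=np.array([s[0],1,s[1],1,s[2],1,s[3]])
    e=sum(np.linalg.norm(fk(sg*q[:7],[0]*4)[1][:,2]-R[:,2]) for q,R in((S[-1],Rl),(S[7],R7),(S[6],R7)))
    best.append((e,s))
best.sort();print(best[:4])
for e,s in best[:4:2]:
    sg=np.array([s[0],1,s[1],1,s[2],1,s[3]])
    r=least_squares(lambda g:np.concatenate([fk(sg*q[:7],g)[0]-q[7:] for q in S]),[360,420,400,300])
    print(s,r.x,[np.linalg.norm(fk(sg*q[:7],r.x)[0]-q[7:]).round(1) for q in S])
    print((fk(sg*S[-1][:7],r.x)[1].T@Rl).round(2), (fk(sg*S[6][:7],r.x)[1].T@R7).round(2))
E
python3 k2.py
```

```text
[(np.float64(0.0035252108508057062), (-1, -1, -1, -1)), (np.float64(0.003525210850805951), (-1, -1, -1, 1)), (np.float64(0.32864651863639577), (1, 1, 1, -1)), (np.float64(0.3286465186363958), (1, 1, 1, 1))]
(-1, -1, -1, -1) [279.25994855 539.72938679 375.97048435 361.7003813 ] [np.float64(22.2), np.float64(24.8), np.float64(23.3), np.float64(14.4), np.float64(15.0), np.float64(13.2), np.float64(6.6), np.float64(5.1), np.float64(4.3), np.float64(6.1)]
[[ 0. -1.  0.]
 [ 1.  0.  0.]
 [-0. -0.  1.]] [[-0. -1. -0.]
 [ 1. -0.  0.]
 [ 0. -0.  1.]]
(1, 1, 1, -1) [526.23190222 158.63916836 510.74933819 352.44093631] [np.float64(158.4), np.float64(392.8), np.float64(401.7), np.float64(267.0), np.float64(263.1), np.float64(194.4), np.float64(214.8), np.float64(442.6), np.float64(589.9), np.float64(570.5)]
[[-0.02 -1.   -0.08]
 [ 1.   -0.02 -0.01]
 [ 0.   -0.08  1.  ]] [[-0.82 -0.57 -0.06]
 [ 0.57 -0.81 -0.1 ]
 [ 0.01 -0.12  0.99]]
```

```bash
cat > k3.py <<'E'
from kin import S,lo,hi,Ro,least_squares,np
sg=np.array([-1,1,-1,1,-1,1,-1])
Q=np.array([[0,-1,0],[1,0,0],[0,0,1.]])
def fk(q,g):
    q=sg*np.asarray(q)[:7];r=lambda s,x:Ro.from_euler(s,x,degrees=True)
    A=r('z',q[0])*r('y',q[1]);A3=A*r('z',q[2]);B=A3*r('y',q[3]);B5=B*r('z',q[4]);C=B5*r('y',q[5])
    p=np.array([0,0,g[0]])+A3.apply([g[4],0,g[1]])+B.apply([g[5],0,g[2]])+C.apply([g[6],0,g[3]])
    return p,(C*r('z',q[6])).as_matrix()@Q
G=least_squares(lambda g:np.concatenate([fk(q,g)[0]-q[7:] for q in S]),[280,540,375,360,0,0,0]).x
def ik(p,R,q0):
    f=lambda q:(lambda k:np.r_[k[0]-p,300*(k[1]-R).ravel()])(fk(q,G))
    r=least_squares(f,np.clip(q0,lo+.1,hi-.1),bounds=(lo,hi));return r.x,np.sqrt(2*r.cost)
def sols(p,R,n=40):
    rng=np.random.default_rng(0);o=[]
    for i in range(n):
        q,c=ik(np.array(p,float),R,rng.uniform(lo,hi))
        if c<1:o.append(q)
    o=np.array(o);return o[np.argsort(o[:,2])] if len(o) else o
def tool(az,tilt):
    a,t=np.radians([az,tilt]);z=np.array([np.cos(a)*np.sin(t),np.sin(a)*np.sin(t),-np.cos(t)]);y=np.array([-np.sin(a),np.cos(a),0]);return np.c_[np.cross(y,z),y,z]
if __name__=="__main__":
    print(G.round(1),[np.linalg.norm(fk(s,G)[0]-s[7:]).round(1) for s in S])
    R=tool(4,40.5)
    for n,p in {"vial":[430,392,54],"vialup":[430,392,110],"v2":[600,330,54],"ring":[635,-75,150],"ringup":[635,-75,185],"handle":[600,-286,90],"handlenear":[520,-260,90]}.items():
        s=sols(p,R);print(n,len(s));print(s[::4].round(0) if len(s) else "")
E
python3 k3.py
```

```text
[269.  535.6 369.9 352.5   3.1  -1.7 -11.8] [np.float64(22.9), np.float64(24.5), np.float64(22.9), np.float64(12.9), np.float64(11.7), np.float64(7.4), np.float64(0.8), np.float64(0.6), np.float64(3.1), np.float64(4.3)]
vial 24
[[-18.  66. -76. 128. 105.  95. -51.]
 [-53.  39. -11. 127. 105.  41. -66.]
 [-66.  39.   8. 127. 108.  30. -71.]
 [-77.  41.  24. 127. 115.  20. -80.]
 [-86.  44.  38. 127. 132.  11. -99.]
 [-99.  55.  58. 127. 231.  12. 156.]]
vialup 20
[[-17.  57. -77. 126.  99.  90. -47.]
 [-33.  37. -41. 126.  95.  57. -51.]
 [-65.  31.   6. 126.  94.  30. -54.]
 [-80.  34.  28. 126.  94.  17. -56.]
 [-94.  41.  51. 125. 111.   1. -75.]]
v2 24
[[  2.  69. -77. 119. 116.  85. -26.]
 [-11.  49. -43. 118. 112.  53. -41.]
 [-39.  41.  -0. 118. 120.  26. -61.]
 [-50.  42.  16. 117. 131.  17. -76.]
 [-55.  43.  23. 117. 141.  14. -88.]
 [-77.  58.  60. 118. 238.  23. 163.]]
ring 21
[[  59.   51.  -77.  125.  110.   41.    8.]
 [  56.   44.  -67.  125.  114.   31.    2.]
 [  45.   34.  -46.  125.  131.   16.  -20.]
 [  36.   30.  -32.  124.  157.   11.  -48.]
 [  21.   27.  -12.
[... 173 characters left out ...]
[  44.   28.  -42.  123.  121.    9.  -12.]
 [  38.   26.  -34.  122.  138.    6.  -31.]
 [  22.   23.  -14.  122.  223.    6. -120.]
 [ -23.   29.   48.  124.  257.   33. -160.]]
handle 21
[[  82.   65.  -77.  119.  104.   34.   43.]
 [  76.   53.  -59.  118.  111.   15.   30.]
 [  70.   47.  -48.  117.  134.    6.    4.]
 [  68.   45.  -43.  117.  162.    4.  -26.]
 [  56.   39.  -26.  118.  244.   11. -114.]
 [  -4.   62.   76.  119.  252.   84. -148.]]
handlenear 20
[[  88.   61.  -76.  130.  114.   31.   31.]
 [  80.   46.  -55.  129.  146.   13.   -6.]
 [  78.   44.  -51.  129.  160.   11.  -20.]
 [  74.   41.  -46.  129.  182.   10.  -44.]
 [  38.   33.    6.  130.  248.   34. -117.]]
```

```bash
cat > sim.py <<'E'
from k3 import *
q=np.array([-98.1,43.4,53.5,125.8,-61.1,.8,94.4]);p0,R=fk(q,G)
q,_=ik(np.array([429,393,186.]),tool(5,40.8),np.array([-104.6,37.4,63.6,124.5,-22.5,7.7,61.2]));print(q.round(1))
for p in ([400,370,190],[380,350,190],[350,380,190],[430,460,190],[430,460,140],[360,450,160],[520,330,190],[600,250,190],[600,200,180],[500,100,190]):
    a,c=ik(np.array(p,float),tool(5,40.8),q);print(p,a.round(1),c.round(2))
E
python3 sim.py; python3 s.py 380 380 195
```

```text
[-104.3   37.4   63.7  124.5  -21.6    7.8   60.6]
[400, 370, 190] [-110.2   36.6   68.6  128.9  -29.1    7.3   67.7] 0.0
[380, 350, 190] [-114.    35.9   71.4  132.5  -34.1    6.2   72.5] 0.0
[350, 380, 190] [-117.3   34.3   67.7  130.5    8.3    9.5   26.2] 0.0
[430, 460, 190] [-104.3   40.4   61.1  115.5  -10.3   15.    45.4] 0.0
[430, 460, 140] [-102.    45.2   57.8  117.9  -22.7    9.1   54.3] 0.0
[360, 450, 160] [-111.8   40.5   59.8  122.3    3.6   12.    25.4] 0.0
[520, 330, 190] [-85.5  33.3  54.9 123.3 -55.2   3.  105.6] 0.0
[600, 250, 190] [-61.2  28.7  39.4 119.9 -78.    0.8 141.2] 6.57
[600, 200, 180] [-52.8  26.   34.5 121.5 -78.    0.8 146.6] 21.71
[500, 100, 190] [-54.1  11.9  41.5 135.  -78.    0.8 156.7] 42.53
8.1833 [-98.1  43.4  53.5 125.8 -61.1   0.8  94.4] [429.4 400.5 113.5] [[-0.764, -0.076, 0.641], [-0.065, 0.997, 0.041], [-0.642, -0.01, -0.766]]
d tool [-13.3 -17.5 -95. ] 97.5
```

Call:
play_rows --increments '[[[-19,0,-23],0],[[-19,0,-23],0],[[-19,0,-23],0],[[-18,-26,16],0],[[-18,-26,16],0],[[-18,-26,16],0],[[-18,-26,16],0],[[-18,-26,16],0],[[0,0,0],0]]'

```text
t: 8.93
eef_pos: [566.8, 267.5, 206.0]
eef_rot: [[-0.759, -0.054, 0.649], [-0.046, 0.998, 0.029], [-0.649, -0.008, -0.76]]
contact_force: [-0.1, -1.5, 0.6]
opening: 93.2
grasp_force: 0.0
```

```bash
python3 s.py
```

```text
8.9333 [-75.   29.4  51.4 122.2 -44.7   3.2 102.3] [566.8 267.5 206. ] [[-0.759, -0.054, 0.649], [-0.046, 0.998, 0.029], [-0.649, -0.008, -0.76]]
```

Call:
play_rows --increments '[[[0,0,0],-0.12],[[0,0,0],-0.12],[[0,0,0],-0.12],[[0,0,0],-0.12]]'

```text
t: 9.27
eef_pos: [558.8, 279.9, 202.1]
eef_rot: [[-0.639, -0.423, 0.642], [-0.522, 0.852, 0.041], [-0.564, -0.309, -0.765]]
contact_force: [-0.7, 0.5, 0.1]
opening: 92.9
grasp_force: 0.0
```

```bash
python3 s.py
```

```text
9.2667 [-75.4  29.2  49.9 122.3 -31.1   2.9 116.5] [558.8 279.9 202.1] [[-0.639, -0.423, 0.642], [-0.522, 0.852, 0.041], [-0.564, -0.309, -0.765]]
```

Call:
play_rows --increments '[[[0,0,-1],-0.124],[[0,0,-1],-0.124],[[0,0,-1],-0.124],[[0,0,-1],-0.124],[[0,0,-1],-0.124],[[0,0,-1],-0.124],[[0,0,-1],-0.124],[[0,0,-1],-0.124],[[0,0,-1],-0.124],[[0,0,-1],-0.124]]'

```text
t: 10.1
eef_pos: [552.2, 279.9, 209.8]
eef_rot: [[0.193, -0.742, 0.642], [-0.975, -0.218, 0.041], [0.11, -0.634, -0.765]]
contact_force: [0.1, 0.1, -0.1]
opening: 93.2
grasp_force: 0.0
```

```bash
python3 s.py
```

```text
10.1 [-75.9  27.5  48.9 122.5   4.4   3.5 152.3] [552.2 279.9 209.8] [[0.193, -0.742, 0.642], [-0.975, -0.218, 0.041], [0.11, -0.634, -0.765]]
```

Call:
play_rows --increments '[[[0,0,0],-0.124],[[0,0,0],-0.124],[[0,0,0],-0.124],[[0,0,0],-0.124],[[0,0,0],-0.124],[[0,0,0],-0.124],[[0,0,0],-0.124],[[0,0,0],-0.124],[[0,0,0],-0.124],[[0,0,0],-0.124]]'

```text
t: 10.93
eef_pos: [552.4, 280.3, 209.8]
eef_rot: [[0.763, -0.057, 0.643], [-0.11, -0.993, 0.042], [0.636, -0.102, -0.765]]
contact_force: [0.9, -0.1, 0.1]
opening: 93.1
grasp_force: 0.0
```

```bash
python3 s.py
```

```text
10.9333 [-66.6  23.8  34.3 122.3  67.    9.3 161.7] [552.4 280.3 209.8] [[0.763, -0.057, 0.643], [-0.11, -0.993, 0.042], [0.636, -0.102, -0.765]]
```

Call:
play_rows --increments '[[[0,0,0],0.124],[[0,0,0],0.124],[[0,0,0],0.124],[[0,0,0],0.124],[[0,0,0],0.124],[[0,0,0],0.124],[[0,0,0],0.124],[[0,0,0],0.124],[[0,0,0],0.124],[[0,0,0],0.124]]'

```text
t: 11.77
eef_pos: [552.3, 279.9, 209.8]
eef_rot: [[0.184, -0.744, 0.643], [-0.978, -0.206, 0.041], [0.102, -0.636, -0.765]]
contact_force: [-0.3, -0.1, -0.0]
opening: 93.2
grasp_force: 0.0
```

```bash
python3 s.py
```

```text
11.7667 [-73.6  26.3  45.2 122.5  36.1   4.4 120.2] [552.3 279.9 209.8] [[0.184, -0.744, 0.643], [-0.978, -0.206, 0.041], [0.102, -0.636, -0.765]]
```

Call:
play_rows --increments '[[[0,0,0],0.124],[[0,0,0],0.124],[[0,0,0],0.124],[[0,0,0],0.124],[[0,0,0],0.124],[[0,0,0],0.124],[[0,0,0],0.124],[[0,0,0],0.124],[[0,0,0],0.124],[[0,0,0],0.124]]'

```text
t: 12.6
eef_pos: [552.3, 279.9, 209.8]
eef_rot: [[-0.644, -0.416, 0.642], [-0.513, 0.858, 0.041], [-0.568, -0.303, -0.765]]
contact_force: [-0.1, 0.3, 0.0]
opening: 92.8
grasp_force: 0.0
```

```bash
python3 s.py
```

```text
12.6 [-76.1  27.6  49.3 122.5   1.    3.5  83.9] [552.3 279.9 209.8] [[-0.644, -0.416, 0.642], [-0.513, 0.858, 0.041], [-0.568, -0.303, -0.765]]
```

```bash
cat > sim2.py <<'E'
from k3 import *
from h import pz,get_calibration
c=get_calibration("scene");print("bowl",pz(c,(424,285),40).round(0),"dish",pz(c,(288,366),10).round(0))
R0=tool(4,40);th=-2.96
def Rt(t): return R0@Ro.from_euler('z',t).as_matrix()
q1=np.array([-66.6,23.8,34.3,122.3,67,9.3,161.7])
for p in ([552,280,210],[600,180,200],[640,130,130],[700,200,110],[560,120,120],[450,100,120],[500,100,120]):
  for t in (-2.96,-3.6):
    q=q1.copy()
    for k in np.linspace(0,1,8):
        q,e=ik(np.array([552,280,210])*(1-k)+k*np.array(p,float),Rt(-2.96+(t+2.96)*k),q)
    print(p,t,q.round(0),e.round(1),end=" back ")
    for k in np.linspace(0,1,25):
        q,e=ik(np.array(p,float),Rt(t*(1-k)),q)
    print(q.round(0),e.round(1))
E
python3 sim2.py
```

```text
bowl [645. 372.  40.] dish [842. 157.  10.]
[552, 280, 210] -2.96 [-60.  22.  30. 122.  69.   9. 162.] 0.0 back [-72.  26.  46. 123.  19.   3.  40.] 0.0
[552, 280, 210] -3.6 [-70.  26.  45. 124. 104.   1. 163.] 15.1 back [-48.  20.  14. 122.  78.  16. -15.] 0.0
[600, 180, 200] -2.96 [-44.  22.  28. 122. 143.   1. 100.] 0.0 back [-16.  20.  -8. 124.  99.  15. -23.] 0.0
[600, 180, 200] -3.6 [-42.  22.  26. 123. 128.   2. 152.] 0.0 back [-13.  21. -12. 124.  99.  16. -22.] 0.0
[640, 130, 130] -2.96 [-36.  32.  28. 123. 208.  14.  37.] 0.0 back [  2.  31. -23. 124. 127.  22. -42.] 0.0
[640, 130, 130] -3.6 [-19.  29.   6. 123. 160.  13. 127.] 0.0 back [ 27.  46. -66. 125. 112.  50. -17.] 0.0
[700, 200, 110] -2.96 [-41.  39.  29. 112. 217.   8.  21.] 0.0 back [-18.  36.  -4. 113. 121.  15. -44.] 0.0
[700, 200, 110] -3.6 [-27.  36.   9. 112. 140.   9. 141.] 0.0 back [ 19.  56. -69. 113. 110.  59. -11.] 0.0
[560, 120, 120] -2.96 [-39.  29.  29. 135. 193.  21.  51.] 0.0 back [  8.  30. -34. 136. 132.  33. -50.] 0.0
[560, 120, 120] -3.6 [-20.  26.   5. 135. 163.  22. 122.] 0.0 back [ 28.  45. -70. 136. 116.  57. -29.] 0.0
[450, 100, 120] -2.96 [-43.  20.  29. 139. 180.  10.  65.] 60.8 back [ -43.   20.   29.  139.  180.   10. -105.] 60.8
[450, 100, 120] -3.6 [-43.  20.  29. 139. 180.  10. 101.] 60.8 back [ -43.   20.   29.  139.  180.   10. -105.] 60.8
[500, 100, 120] -2.96 [-33.  23.  21. 139. 180.  18.  67.] 28.0 back [ -33.   23.   21.  139.  180.   18. -103.] 28.0
[500, 100, 120] -3.6 [-33.  23.  21. 139. 180.  18. 104.] 28.0 back [ -33.   23.   21.  139.  180.   18. -103.] 28.0
```

Call:
play_rows --increments '[[[0,0,0],-0.124],[[0,0,0],-0.124],[[0,0,0],-0.124],[[0,0,0],-0.124],[[0,0,0],-0.124],[[0,0,0],-0.124],[[0,0,0],-0.124],[[0,0,0],-0.124],[[0,0,0],-0.124],[[0,0,0],-0.124]]'

```text
t: 13.43
eef_pos: [552.3, 280.0, 209.8]
eef_rot: [[0.193, -0.741, 0.643], [-0.975, -0.218, 0.041], [0.109, -0.635, -0.765]]
contact_force: [-0.3, -0.8, -0.0]
opening: 93.0
grasp_force: 0.0
```

Call:
play_rows --increments '[[[24,-1,9],0],[[24,-1,9],0],[[24,-1,9],0],[[24,-1,9],0],[[24,-1,9],0],[[24,-1,9],0],[[0,0,0],0],[[0,0,0],0]]'

```text
t: 14.1
eef_pos: [615.3, 158.7, 202.6]
eef_rot: [[0.181, -0.759, 0.625], [-0.977, -0.21, 0.029], [0.109, -0.617, -0.78]]
contact_force: [-0.2, 0.7, -0.4]
opening: 92.9
grasp_force: 0.0
```

```bash
python3 s.py
```

```text
14.1 [-43.9  23.2  28.2 122.1  86.3   0.8  85.4] [615.3 158.7 202.6] [[0.181, -0.759, 0.625], [-0.977, -0.21, 0.029], [0.109, -0.617, -0.78]]
```

Call:
play_rows --increments '[[[7,5,14],0],[[7,5,14],0],[[7,5,14],0],[[7,5,14],0],[[0,0,0],0]]'

```text
t: 14.52
eef_pos: [629.7, 133.8, 152.5]
eef_rot: [[0.183, -0.772, 0.609], [-0.976, -0.216, 0.02], [0.116, -0.598, -0.793]]
contact_force: [-0.2, -1.5, 0.1]
opening: 92.9
grasp_force: 0.0
```

```bash
python3 s.py
```

```text
14.5167 [-19.3  26.7  -0.5 122.6 116.8  12.3  59.5] [629.7 133.8 152.5] [[0.183, -0.772, 0.609], [-0.976, -0.216, 0.02], [0.116, -0.598, -0.793]]
```

Call:
play_rows --increments '[[[0,0,0],0.124],[[0,0,0],0.124],[[0,0,0],0.124],[[0,0,0],0.124],[[0,0,0],0.124],[[0,0,0],0.124],[[0,0,0],0.124],[[0,0,0],0.124],[[0,0,0],0.124],[[0,0,0],0.124]]'

```text
t: 15.35
eef_pos: [629.6, 138.0, 155.2]
eef_rot: [[-0.668, -0.423, 0.612], [-0.519, 0.854, 0.024], [-0.533, -0.301, -0.791]]
contact_force: [-0.5, -0.6, -0.7]
opening: 92.8
grasp_force: 0.0
```

Call:
play_rows --increments '[[[0,0,0],0.124],[[0,0,0],0.124],[[0,0,0],0.124],[[0,0,0],0.124],[[0,0,0],0.026],[[0,0,0],0]]'

```text
t: 15.85
eef_pos: [629.9, 137.3, 155.1]
eef_rot: [[-0.79, -0.039, 0.612], [-0.031, 0.999, 0.024], [-0.612, -0.001, -0.791]]
contact_force: [0.2, 0.8, 0.6]
opening: 93.0
grasp_force: 0.0
```

```bash
python3 s.py 430 392 180; cat > sim3.py <<'E'
from k3 import *
import sys
from station import ctrl
o=ctrl.observe();q=o['joint_positions'];R=o['eef_rot'];p=o['eef_pos']+0
for T in eval(sys.argv[1]):
    T=np.array(T,float)
    for k in np.linspace(.1,1,10): q,e=ik(p+(T-p)*k,R,q)
    p=T;print(T,q.round(0),e.round(1))
E
python3 sim3.py "[[560,250,200],[430,392,180],[430,392,47],[430,392,180],[500,100,230],[520,-80,190],[634,-76,190],[634,-76,150]]"
```

```text
15.85 [ -1.9  28.4 -25.5 122.  103.8  23.7 -25.6] [629.9 137.3 155.1] [[-0.79, -0.039, 0.612], [-0.031, 0.999, 0.024], [-0.612, -0.001, -0.791]]
d tool [ 134.7  262.4 -136. ] 324.8
[560. 250. 200.] [-15.  22. -24. 122.  82.  29. -16.] 0.0
[430. 392. 180.] [-41.  25. -25. 121.  75.  44. -31.] 0.0
[430. 392.  47.] [-51.  39. -12. 126. 100.  39. -61.] 0.0
[430. 392. 180.] [-33.  27. -36. 121.  78.  50. -33.] 0.0
[500. 100. 230.] [ 15.   8. -34. 135.  86.  14.  -7.] 0.0
[520. -80. 190.] [  38.   15.  -28.  135.  207.    5. -103.] 0.0
[634. -76. 190.] [ 31.  24. -24. 121.  93.   1.  11.] 0.0
[634. -76. 150.] [ 24.  27. -18. 122. 180.   5. -77.] 0.0
```

Call:
play_rows --increments '[[[10,26,-18],0],[[13.5,26.2,-13.5],0],[[13.5,26.2,-13.5],0],[[13.5,26.2,-13.5],0],[[13.5,26.2,-13.5],0],[[13.5,26.2,-13.5],0],[[13.5,26.2,-13.5],0],[[13.5,26.2,-13.5],0],[[13.5,26.2,-13.5],0],[[13.5,26.2,-9],0]]'

```text
t: 16.68
eef_pos: [432.5, 392.7, 182.1]
eef_rot: [[-0.789, -0.04, 0.613], [-0.032, 0.999, 0.024], [-0.613, -0.001, -0.79]]
contact_force: [0.6, 0.3, -0.4]
opening: 92.8
grasp_force: 0.0
```

```bash
python3 s.py 429.5 391.4 47
```

```text
16.6833 [-37.3  27.9 -36.2 119.4  76.5  51.8 -34.7] [432.5 392.7 182.1] [[-0.789, -0.04, 0.613], [-0.032, 0.999, 0.024], [-0.613, -0.001, -0.79]]
d tool [ 85.3  -1.1 104.8] 135.1
```

Call:
play_rows --increments '[[[14.2,-0.2,17.5],0],[[14.2,-0.2,17.5],0],[[14.2,-0.2,17.5],0],[[14.2,-0.2,17.5],0],[[14.2,-0.2,17.5],0],[[0,0,0],0]]'

```text
t: 17.18
eef_pos: [430.4, 388.0, 64.5]
eef_rot: [[-0.793, -0.039, 0.608], [-0.035, 0.999, 0.018], [-0.609, -0.008, -0.793]]
contact_force: [-0.2, -0.2, 0.2]
opening: 93.0
grasp_force: 0.0
```

```bash
python3 s.py 429.1 391.4 47; python3 - <<'E'
from h import *
a=get_image("side")[90:240,120:280];b=get_image("scene")[130:280,360:520]
cv2.imwrite("pics/g1.png",cv2.resize(np.hstack([a,b])[:,:,::-1],None,fx=2.5,fy=2.5,interpolation=cv2.INTER_CUBIC))
E
```

```text
17.1833 [-41.5  40.6 -31.9 125.3  94.8  52.6 -56.8] [430.4 388.   64.5] [[-0.793, -0.039, 0.608], [-0.035, 0.999, 0.018], [-0.609, -0.008, -0.793]]
d tool [11.5  3.6 13.2] 17.9
```

View pics/g1.png

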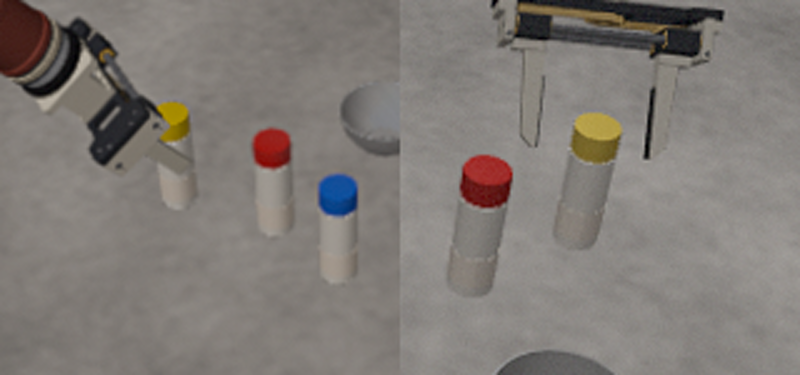

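The crops show the fingers straddling the upright yellow vial, about centred, and the other vials undisturbed. I'll finish the descent and grip.

Call:
play_rows --increments '[[[5.7,1.8,6.6],0],[[5.7,1.8,6.6],0],[[0,0,0],0]]'

```text
t: 17.53
eef_pos: [431.1, 393.4, 50.6]
eef_rot: [[-0.79, -0.036, 0.612], [-0.028, 0.999, 0.022], [-0.612, 0.0, -0.791]]
contact_force: [-0.3, 0.1, -0.1]
opening: 92.9
grasp_force: 0.0
```

Call:
play_rows --fingers 1 --force 25 --increments '[[[0,0,0],0],[[0,0,0],0],[[0,0,0],0],[[0,0,0],0],[[0,0,0],0],[[0,0,0],0],[[0,0,0],0]]'

```text
t: 18.12
eef_pos: [431.4, 392.9, 51.3]
eef_rot: [[-0.79, -0.035, 0.612], [-0.027, 0.999, 0.022], [-0.613, 0.001, -0.79]]
contact_force: [0.1, -0.5, 0.0]
opening: 51.1
grasp_force: 0.0
```

```bash
python3 s.py; python3 sim3.py "[[430,392,215],[480,300,240],[500,100,240],[500,-60,230],[520,-80,180],[634,-76,180],[634,-76,150]]"
```

```text
18.1167 [-41.9  42.5 -31.8 125.3  97.   53.5 -59.6] [431.4 392.9  51.3] [[-0.79, -0.035, 0.612], [-0.027, 0.999, 0.022], [-0.613, 0.001, -0.79]]
[430. 392. 215.] [-23.  27. -52. 118.  75.  58. -29.] 0.0
[480. 300. 240.] [ -4.  21. -56. 123.  75.  48. -18.] 0.0
[500. 100. 240.] [ 33.   9. -56. 134.  81.  19.  -2.] 0.0
[500. -60. 230.] [ 64.  11. -56. 136.  76.   1.  28.] 0.0
[520. -80. 180.] [ 57.  22. -52. 136. 133.  10. -26.] 0.0
[634. -76. 180.] [ 47.  30. -49. 122.  98.  15.   9.] 0.0
[634. -76. 150.] [ 44.  33. -46. 123. 114.  16.  -6.] 0.0
```

Call:
play_rows --increments '[[[0,0,0],0],[[0,0,0],0],[[0,0,0],0],[[0,0,0],0],[[0,0,0],0]]'

```text
t: 18.53
eef_pos: [431.5, 392.6, 51.3]
eef_rot: [[-0.79, -0.035, 0.613], [-0.027, 0.999, 0.021], [-0.613, 0.0, -0.79]]
contact_force: [1.0, -0.4, 0.6]
opening: 38.4
grasp_force: 24.9
```

```bash
python3 s.py 431 392 211;  python3 sim3.py "[[430,392,215],[500,200,225],[530,60,200],[560,-20,185],[634,-76,177],[634,-76,145]]"
```

```text
18.5333 [-41.9  42.6 -31.7 125.3  97.   53.5 -59.6] [431.5 392.6  51.3] [[-0.79, -0.035, 0.613], [-0.027, 0.999, 0.021], [-0.613, 0.0, -0.79]]
d tool [ -97.5   -0.6 -126.6] 159.7
[430. 392. 215.] [-23.  27. -52. 118.  75.  58. -29.] 0.0
[500. 200. 225.] [ 13.  18. -57. 130.  83.  36. -17.] 0.0
[530.  60. 200.] [ 34.  18. -52. 135. 104.  21. -18.] 0.0
[560. -20. 185.] [ 44.  23. -49. 132. 114.  16. -16.] 0.0
[634. -76. 177.] [ 46.  30. -47. 122. 100.  14.   7.] 0.0
[634. -76. 145.] [ 43.  33. -45. 123. 117.  16.  -9.] 0.0
```

Call:
play_rows --increments '[[[-5,0,-6.5],0],[[-10,0,-13],0],[[-12.5,0,-16.2],0],[[-12.5,0,-16.2],0],[[-12.5,0,-16.2],0],[[-12.5,0,-16.2],0],[[-12.5,0,-16.2],0],[[-12,0,-15.8],0],[[-8,0,-10.3],0]]'

```text
t: 19.28
eef_pos: [430.3, 393.6, 213.3]
eef_rot: [[-0.789, -0.037, 0.613], [-0.027, 0.999, 0.025], [-0.613, 0.003, -0.79]]
contact_force: [-0.2, 0.3, -1.7]
opening: 38.4
grasp_force: 24.9
```

Call:
play_rows --increments '[[[-4,-12,2],0],[[-7.2,-24,3.4],0],[[-7.2,-24,3.4],0],[[-7.2,-24,3.4],0],[[-7.2,-24,3.4],0],[[-7.2,-24,3.4],0],[[-7.2,-24,3.4],0],[[-7.2,-24,3.4],0],[[-4,-14,2],0]]'

```text
t: 20.03
eef_pos: [500.4, 195.7, 223.4]
eef_rot: [[-0.791, -0.03, 0.611], [-0.026, 1.0, 0.016], [-0.611, -0.003, -0.792]]
contact_force: [1.0, -0.2, -2.0]
opening: 38.6
grasp_force: 24.9
```

```bash
python3 s.py 530 60 200
```

```text
20.0333 [-12.2  14.3 -30.3 129.4  79.8  29.9 -17.7] [500.4 195.7 223.4] [[-0.791, -0.03, 0.611], [-0.026, 1.0, 0.016], [-0.611, -0.003, -0.792]]
d tool [  -5.6 -136.5   34.5] 140.9
```

Call:
play_rows --increments '[[[-0.8,-17,4.5],0],[[-0.8,-20,5],0],[[-0.8,-20,5],0],[[-0.8,-20,5],0],[[-0.8,-20,5],0],[[-0.8,-20,5],0],[[-0.8,-20,5],0]]'

```text
t: 20.62
eef_pos: [529.3, 63.3, 199.3]
eef_rot: [[-0.792, -0.035, 0.609], [-0.028, 0.999, 0.021], [-0.61, -0.0, -0.793]]
contact_force: [0.8, 0.5, -1.8]
opening: 38.5
grasp_force: 24.9
```

```bash
python3 s.py 560 -30 183; python3 sim3.py "[[560,-30,183],[634,-76,177],[634,-76,145]]"
```

```text
20.6167 [  6.2  14.7 -24.6 134.5 109.6  15.2 -29. ] [529.3  63.3 199.3] [[-0.792, -0.035, 0.609], [-0.028, 0.999, 0.021], [-0.61, -0.0, -0.793]]
d tool [-11.8 -94.3  29.6] 99.6
[560. -30. 183.] [ 23.  18. -21. 131. 161.   5. -63.] 0.0
[634. -76. 177.] [ 28.  25. -21. 121. 137.   1. -33.] 0.0
[634. -76. 145.] [ 24.  27. -17. 122. 181.   5. -78.] 0.0
```

Call:
play_rows --increments '[[[-1.5,-12,3.7],0],[[-1.5,-12,3.7],0],[[-1.5,-12,3.7],0],[[-1.5,-12,3.7],0],[[-1.5,-12,3.7],0],[[-1.5,-12,3.7],0],[[-1.5,-12,3.7],0],[[-1.5,-12,3.7],0],[[0,0,0],0],[[0,0,0],0]]'

```text
t: 21.45
eef_pos: [560.5, -30.7, 183.4]
eef_rot: [[-0.792, -0.034, 0.61], [-0.026, 0.999, 0.022], [-0.61, 0.001, -0.792]]
contact_force: [0.3, 1.1, -1.7]
opening: 38.0
grasp_force: 24.9
```

```bash
python3 s.py 634 -76 177; python3 - <<'E'
from h import *
for n in("scene","side","wrist"):
    a=get_image(n);cv2.imwrite(f"pics/p_{n}.png",a[:,:,::-1]);print(n,blobs(a,"yellow",10))
a=cv2.imread("pics/p_side.png")[130:330,240:440];w=cv2.imread("pics/p_wrist.png")
cv2.imwrite("pics/p1.png",np.hstack([cv2.resize(a,(400,400),interpolation=cv2.INTER_CUBIC),cv2.resize(w,(400,400))]))
E
```

```text
21.45 [ 26.5  19.7 -30.8 132.  130.2  11.  -35.4] [560.5 -30.7 183.4] [[-0.792, -0.034, 0.61], [-0.026, 0.999, 0.022], [-0.61, 0.001, -0.792]]
d tool [-53.1 -47.8  48.9] 86.6
scene [([221.8, 145.0], [210, 138, 20, 13, 87])]
side [([317.7, 181.2], [309, 175, 15, 16, 144])]
wrist [([277.1, 301.5], [239, 291, 75, 20, 1289]), ([361.3, 329.8], [352, 297, 17, 63, 496]), ([185.1, 334.8], [182, 305, 9, 55, 232]), ([275.7, 350.2], [239, 345, 79, 13, 852])]
```

View pics/p1.png

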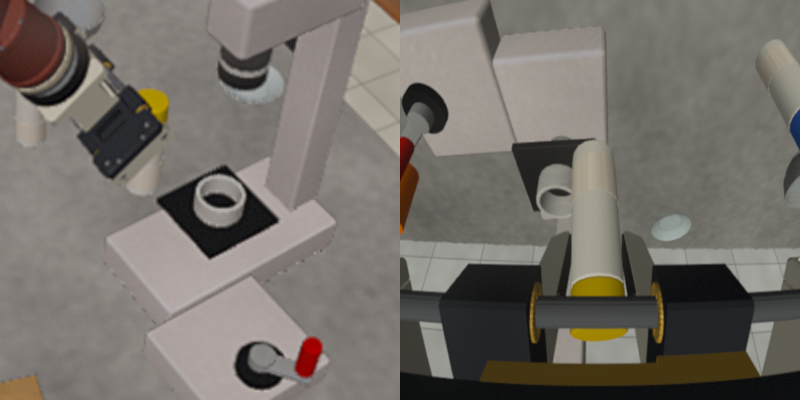

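```bash
python3 - <<'E'
from h import *
w=cv2.imread("pics/p_wrist.png")[140:250,170:280];s=cv2.imread("pics/p_scene.png")[170:280,150:260];d=cv2.imread("pics/p_side.png")[200:275,310:385]
f=lambda a:cv2.resize(a,(400,400) if a.shape[0]==110 else (300,300),interpolation=cv2.INTER_CUBIC)
cv2.imwrite("pics/r1.png",np.hstack([f(w),f(s)]))
c=get_calibration("wrist")
# predicted outline of ring top in wrist & vial bottom
print(proj(c,[[622.8,-76.4,119.5]]), proj(get_calibration("scene"),[[622.8,-76.4,119.5]]))
import json;json.dump({k:np.array(v).tolist() for k,v in c.items()},open("cw.json","w"))
E
```

```text
[[219.70743062 211.24724283]] [[188.56867326 213.23569058]]
```

View pics/r1.png

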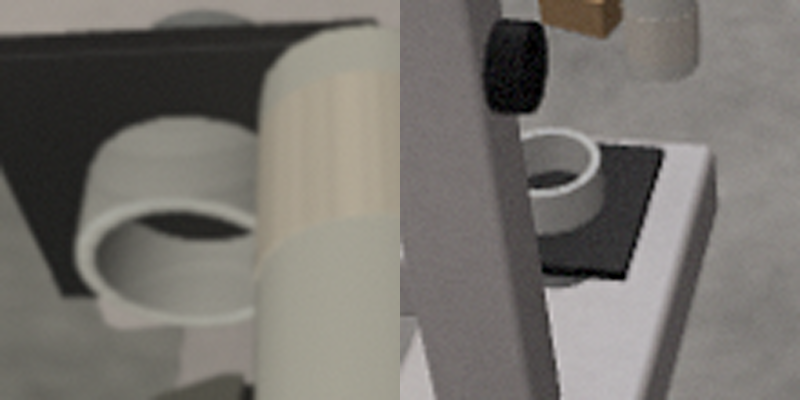

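```bash
python3 - <<'E'
from h import *
import json
from scipy.optimize import least_squares
cw={k:np.array(v) for k,v in json.load(open("cw.json")).items()}
a=np.linspace(0,6.283,200)
def ext(c,x,y,z=119.5): 
    P=proj(c,np.c_[x+28*np.cos(a),y+28*np.sin(a),z+0*a]);return P.min(0),P.max(0)
def wr(x,y):
    m,M=ext(cw,x,y);return np.array([m[0]-190.5,m[1]-194.6,M[1]-229])
def sc(x,y):
    m,M=ext(get_calibration("scene"),x,y);return np.array([M[0]-205.4,m[1]-205.3])
print(wr(622.8,-76.4),sc(622.8,-76.4))
print(least_squares(lambda p:wr(*p),[622,-76]).x,least_squares(lambda p:sc(*p),[622,-76]).x)
cs=get_calibration("side");im=cv2.imread("pics/p_side.png")[:,:,::-1].copy()
# vial cap now, by side and scene cameras
for T in ([560.5-14,-31.2],[560.5-12.9,-32.6]):
    for z in (172+9.5,): 
        print("cap pred side",proj(cs,[[*T,183.4-51.3+107.5]]),"scene",proj(get_calibration("scene"),[[*T,183.4-51.3+107.5]]))
# wrist: bottom edge centre of vial predicted
for T in ([546.5,-31.2],[547.6,-32.6]): 
    P=proj(cw,np.c_[T[0]+20*np.cos(a),T[1]+20*np.sin(a),132.1+0*a]);print("vial bottom wrist",P.min(0),P.max(0))
E
```

```text
[-2.66100224 -3.12677994 -0.80838023] [-1.90802526 -1.34612242]
[625.9215939  -74.58149894] [626.0411702  -71.57755658]
cap pred side [[313.90412668 185.85906399]] scene [[218.81058636 139.65928756]]
cap pred side [[314.71147211 186.11685143]] scene [[217.90131784 139.89161977]]
vial bottom wrist [243.96919238 141.09079906] [302.59636808 182.04484786]
vial bottom wrist [241.97762499 142.31790597] [300.3886404  182.97283713]
```

```bash
python3 s.py 618 -72.5 179
```

```text
21.6 [ 26.4  19.7 -30.9 131.9 130.2  11.  -35.4] [561.3 -28.7 184.4] [[-0.791, -0.037, 0.611], [-0.029, 0.999, 0.023], [-0.612, 0.001, -0.791]]
d tool [-40.3 -45.8  38. ] 71.9
```

Call:
play_rows --increments '[[[-8,-9,7.6],0],[[-8,-9,7.6],0],[[-8,-9,7.6],0],[[-8,-9,7.6],0],[[-8,-9,7.6],0],[[0,0,0],0],[[0,0,0],0]]'

```text
t: 22.18
eef_pos: [618.3, -71.7, 179.0]
eef_rot: [[-0.79, -0.037, 0.612], [-0.028, 0.999, 0.023], [-0.612, 0.001, -0.791]]
contact_force: [-1.4, -0.4, -1.7]
opening: 38.2
grasp_force: 24.9
```

```bash
for i in 1 2 3; do python3 s.py 618 -72.5 179; python3 -c "
from station import *;get_image('side')"; done; python3 - <<'E'
from h import *
for n in("scene","side","wrist"): cv2.imwrite(f"pics/q_{n}.png",get_image(n)[:,:,::-1])
w=cv2.imread("pics/q_wrist.png")[120:260,190:330];s=cv2.imread("pics/q_side.png")[160:260,310:410]
cv2.imwrite("pics/q1.png",np.hstack([cv2.resize(x,(400,400),interpolation=cv2.INTER_CUBIC) for x in(w,s)]))
E
```

```text
22.1833 [ 26.1  24.1 -24.4 123.9 130.9   5.5 -30.7] [618.3 -71.7 179. ] [[-0.79, -0.037, 0.612], [-0.028, 0.999, 0.023], [-0.612, 0.001, -0.791]]
d tool [ 0.2 -0.8 -0.2] 0.8
22.2333 [ 26.1  24.  -24.5 123.9 130.9   5.5 -30.7] [617.7 -71.2 178.8] [[-0.791, -0.038, 0.611], [-0.029, 0.999, 0.024], [-0.612, 0.001, -0.791]]
d tool [-0.3 -1.4  0. ] 1.4
22.2833 [ 26.1  24.  -24.5 124.  130.9   5.5 -30.7] [617.5 -71.  178.9] [[-0.791, -0.038, 0.611], [-0.029, 0.999, 0.024], [-0.612, 0.001, -0.791]]
d tool [-0.5 -1.5  0.2] 1.6
```

View pics/q1.png

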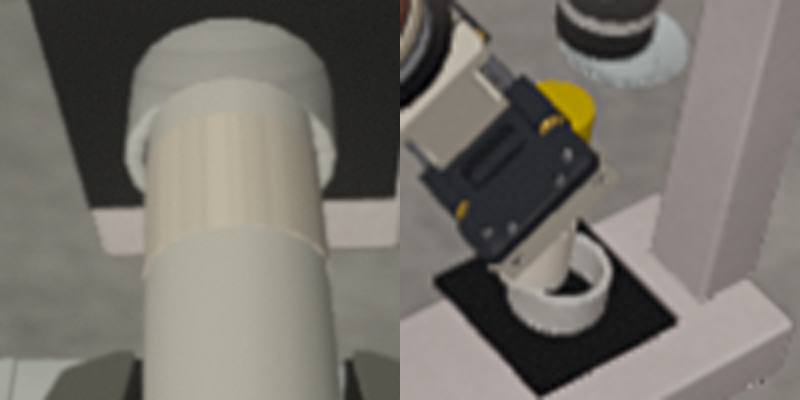

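```bash
python3 - <<'E'
from h import *
cw=get_calibration("wrist");a=np.linspace(0,6.283,400)
for v in (153,155,157):
    print("ring",pz(cw,(190+230.5/2.857-.3,120+v/2.857-.3),119.5).round(1))
def rim(x,y,r,z):
    P=proj(cw,np.c_[x+r*np.cos(a),y+r*np.sin(a),z+0*a]);P=(P-[190,120]+.3)*2.857;return P.min(0).round(0),P.max(0).round(0),P[P[:,0].argmin()].round(0),P[P[:,0].argmax()].round(0)
print("obs rim L124 R337; vial far edge y~80")
for x,y in((622.8,-75),(624.5,-72),(626,-72)): print(x,rim(x,y,28,119.5))
print("ring outer at plate far edge (obs y~18)",[rim(x,-72,28,93.5)[0] for x in(622.8,624.5,626)])
for x in(602,604,606): print("vial",x,rim(x,-71.7,20,127.6))
E
```

```text
ring [622.  -76.1 119.5]
ring [622.8 -76.1 119.5]
ring [623.6 -76.1 119.5]
obs rim L124 R337; vial far edge y~80
622.8 (array([127.,  76.]), array([343., 221.]), array([127., 148.]), array([343., 150.]))
624.5 (array([139.,  82.]), array([353., 225.]), array([139., 153.]), array([353., 153.]))
626 (array([139.,  86.]), array([353., 228.]), array([139., 157.]), array([353., 157.]))
ring outer at plate far edge (obs y~18) [array([145.,   5.]), array([145.,  11.]), array([146.,  15.])]
vial 602 (array([167.,  59.]), array([335., 177.]), array([167., 118.]), array([335., 118.]))
vial 604 (array([167.,  66.]), array([334., 182.]), array([167., 125.]), array([334., 124.]))
vial 606 (array([167.,  73.]), array([333., 187.]), array([167., 131.]), array([333., 130.]))
```

The wrist crop shows the vial base (about 147–322) laterally centred on the ring rim (124–337). The ring is about 18 mm further along x.

Call:
play_rows --increments '[[[-4.3,-0.2,4.5],0],[[-4.3,-0.2,4.5],0],[[-4.2,-0.2,4.6],0],[[0,0,0],0],[[0,0,0],0]]'

```text
t: 22.9
eef_pos: [637.6, -72.5, 176.1]
eef_rot: [[-0.79, -0.036, 0.612], [-0.028, 0.999, 0.022], [-0.613, 0.001, -0.79]]
contact_force: [-0.1, -0.1, -1.1]
opening: 38.4
grasp_force: 24.9
```

```bash
python3 s.py 636.5 -71.2 176;  python3 - <<'E'
from h import *
for n in("scene","side","wrist"): cv2.imwrite(f"pics/u_{n}.png",get_image(n)[:,:,::-1])
w=cv2.imread("pics/u_wrist.png")[110:210,220:320];s=cv2.imread("pics/u_side.png")[190:260,315:385]
cv2.imwrite("pics/u1.png",np.hstack([cv2.resize(x,(400,400),interpolation=cv2.INTER_CUBIC) for x in(w,s)]))
E
```

```text
22.9 [ 23.3  25.3 -21.3 121.5 129.9   4.5 -29.9] [637.6 -72.5 176.1] [[-0.79, -0.036, 0.612], [-0.028, 0.999, 0.022], [-0.613, 0.001, -0.79]]
d tool [ 0.9  1.3 -0.5] 1.7
```

View pics/u1.png

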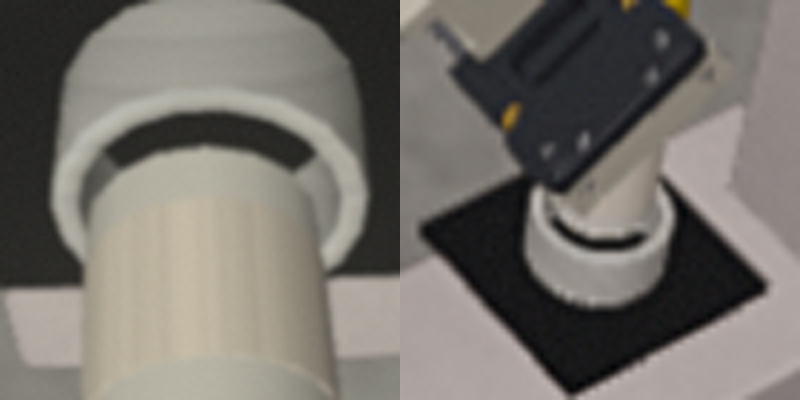

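```bash
python3 - <<'E'
from h import *
cw=get_calibration("wrist");cs=get_calibration("side");a=np.linspace(0,6.283,400)
o=ctrl.observe();print(o['eef_pos'].round(1));zb=o['eef_pos'][2]-51.3
def rim(c,x,y,r,z,og,f):
    P=proj(c,np.c_[x+r*np.cos(a),y+r*np.sin(a),z+0*a]);P=(P-og+.4)*f;return np.r_[P.min(0),P.max(0)].round(0)
W=([220,110],4);S=([315,190],400/70)
print("obs wrist rim L52 T88 R368 ; inner T108; vial T147 L88 R324")
for x in(622,624,626): print(x,rim(cw,x,-76,28,119.5,*W),rim(cw,x,-76,23,119.5,*W))
for x in(622,624,626): print("vial",x,rim(cw,x,-76,20,zb,*W))
print("obs side rim L524 R676 T? B250ish ->L124 R276; vial base bottom 238, L147? R262")
for x in(622,624): print(x,rim(cs,x,-76,28,119.5,*S),rim(cs,x,-76,23,119.5,*S),"vial",rim(cs,x,-76,20,zb,*S))
E
```

```text
[636.8 -72.7 176.1]
obs wrist rim L52 T88 R368 ; inner T108; vial T147 L88 R324
622 [ 47.  69. 373. 300.] [ 76.  93. 343. 282.]
624 [ 48.  78. 371. 306.] [ 77. 103. 342. 289.]
626 [ 49.  88. 370. 313.] [ 78. 112. 341. 296.]
vial 622 [ 92. 130. 327. 294.]
vial 624 [ 93. 139. 326. 301.]
vial 626 [ 93. 149. 325. 308.]
obs side rim L524 R676 T? B250ish ->L124 R276; vial base bottom 238, L147? R262
622 [128. 160. 272. 268.] [141. 170. 259. 258.] vial [150. 166. 253. 243.]
624 [132. 159. 276. 266.] [145. 168. 263. 257.] vial [154. 165. 257. 242.]
```

Call:
play_rows --increments '[[[0,0.6,0],0],[[2,0,2.6],0],[[2,0,2.6],0],[[2,0,2.6],0],[[0,0,0],0],[[0,0,0],0]]'

```text
t: 23.55
eef_pos: [636.8, -72.4, 165.9]
eef_rot: [[-0.79, -0.035, 0.612], [-0.027, 0.999, 0.022], [-0.612, 0.001, -0.791]]
contact_force: [0.1, 0.1, -1.6]
opening: 38.5
grasp_force: 24.9
```

Call:
play_rows --increments '[[[2,0,2.6],0],[[2,0,2.6],0],[[2,0,2.6],0],[[1.5,0,2],0],[[0,0,0],0],[[0,0,0],0]]'

```text
t: 24.05
eef_pos: [637.0, -72.3, 153.7]
eef_rot: [[-0.79, -0.035, 0.612], [-0.027, 0.999, 0.022], [-0.612, 0.001, -0.791]]
contact_force: [0.5, -0.8, -0.9]
opening: 38.4
grasp_force: 24.9
```

```bash
python3 s.py 636.8 -72.1 145
```

```text
24.05 [ 27.2  28.6 -27.3 122.8 132.3   9.6 -31.2] [637.  -72.3 153.7] [[-0.79, -0.035, 0.612], [-0.027, 0.999, 0.022], [-0.612, 0.001, -0.791]]
d tool [5.5 0.2 6.8] 8.8
```

Call:
play_rows --increments '[[[1.2,0,1.6],0],[[1.2,0,1.6],0],[[1.2,0,1.6],0],[[0,0,0],0],[[0,0,0],0]]'

```text
t: 24.47
eef_pos: [637.2, -72.2, 147.9]
eef_rot: [[-0.79, -0.035, 0.612], [-0.027, 0.999, 0.022], [-0.612, 0.001, -0.791]]
contact_force: [-0.1, -1.3, -0.9]
opening: 38.2
grasp_force: 24.9
```

Call:
play_rows --increments '[[[0.6,0,0.8],0],[[0,0,0],0],[[0.6,0,0.8],0],[[0,0,0],0],[[0,0,0],0]]'

```text
t: 24.88
eef_pos: [637.3, -72.2, 146.1]
eef_rot: [[-0.79, -0.035, 0.612], [-0.028, 0.999, 0.022], [-0.613, 0.0, -0.79]]
contact_force: [0.6, 0.3, -1.2]
opening: 38.6
grasp_force: 24.9
```

Call:
play_rows --increments '[[[0.6,0,0.8],0],[[0,0,0],0],[[0,0,0],0]]'

```text
t: 25.13
eef_pos: [637.6, -72.2, 145.4]
eef_rot: [[-0.789, -0.035, 0.613], [-0.028, 0.999, 0.022], [-0.613, 0.0, -0.79]]
contact_force: [-0.0, -0.2, 0.3]
opening: 38.6
grasp_force: 24.9
```

Call:
play_rows --increments '[[[0.5,0,0.6],0],[[0,0,0],0],[[0,0,0],0]]'

```text
t: 25.38
eef_pos: [638.1, -72.2, 145.3]
eef_rot: [[-0.789, -0.035, 0.614], [-0.028, 0.999, 0.021], [-0.614, -0.0, -0.789]]
contact_force: [-1.3, 0.7, 3.5]
opening: 38.2
grasp_force: 24.9
```

Call:
play_rows --increments '[[[0.5,0,0.6],0],[[0,0,0],0],[[0,0,0],0]]'

```text
t: 25.63
eef_pos: [638.8, -72.3, 145.3]
eef_rot: [[-0.787, -0.035, 0.615], [-0.028, 0.999, 0.021], [-0.616, -0.001, -0.788]]
contact_force: [-1.6, -1.0, 6.5]
opening: 38.0
grasp_force: 24.9
```

Call:
play_rows --fingers -1 --increments '[[[0,0,0],0],[[0,0,0],0],[[0,0,0],0],[[0,0,0],0],[[0,0,0],0],[[0,0,0],0],[[0,0,0],0],[[0,0,0],0],[[0,0,0],0],[[0,0,0],0]]'

```text
t: 26.47
eef_pos: [637.2, -72.2, 143.5]
eef_rot: [[-0.79, -0.035, 0.612], [-0.028, 0.999, 0.022], [-0.613, 0.0, -0.79]]
contact_force: [0.7, 0.2, 0.4]
opening: 92.7
grasp_force: 0.0
```

```bash
python3 s.py;  python3 - <<'E'
from h import *
w=get_image("wrist")[90:290,180:380];s=get_image("side")[130:270,290:430]
cv2.imwrite("pics/v1.png",np.hstack([cv2.resize(x,(400,400),interpolation=cv2.INTER_CUBIC) for x in(w,s)])[:,:,::-1])
E
python3 sim3.py "[[560,-73,145],[520,-80,200],[460,-230,200],[520,-255,200],[520,-255,90],[585,-280,90]]"
```

```text
26.4667 [ 28.5  30.1 -29.4 123.3 133.6  11.8 -31.9] [637.2 -72.2 143.5] [[-0.79, -0.035, 0.612], [-0.028, 0.999, 0.022], [-0.613, 0.0, -0.79]]
[560. -73. 145.] [ 33.  24. -26. 133. 172.  11. -67.] 0.0
[520. -80. 200.] [ 49.  15. -40. 134. 167.   2. -61.] 0.0
[ 460. -230.  200.] [  87.   24.  -61.  135.  258.    1. -132.] 15.7
[ 520. -255.  200.] [  75.   26.  -51.  128.  258.    1. -133.] 24.7
[ 520. -255.   90.] [ 69.  38. -42. 128. 181.   8. -49.] 0.0
[ 585. -280.   90.] [ 64.  41. -39. 118. 163.   3. -31.] 0.0
```

View pics/v1.png

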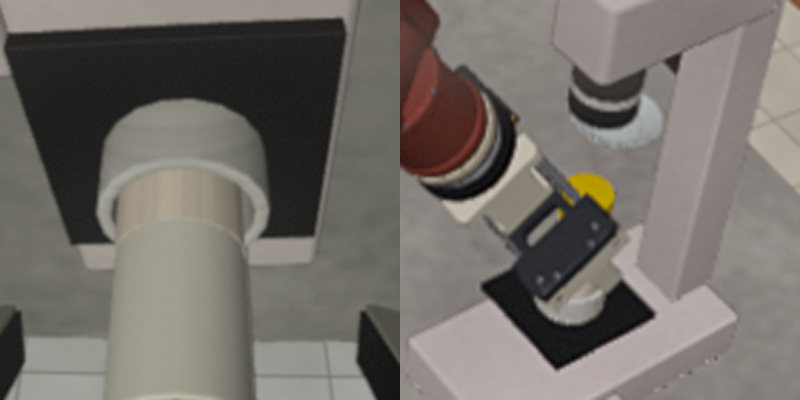

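Call:
play_rows --increments '[[[8,0.4,-6.2],0],[[12,0.5,-9.3],0],[[16,0.7,-12.4],0],[[16,0.7,-12.4],0],[[16,0.7,-12.4],0],[[12,0.5,-9.3],0],[[0,0,0],0]]'

```text
t: 27.15
eef_pos: [532.3, -72.2, 142.3]
eef_rot: [[-0.793, -0.036, 0.609], [-0.028, 0.999, 0.022], [-0.609, 0.001, -0.793]]
contact_force: [0.3, 0.2, 0.2]
opening: 93.0
grasp_force: 0.0
```

```bash
python3 s.py 530 -180 145; python3 sim3.py "[[530,-180,145],[560,-260,140],[610,-285,130],[610,-285,83],[580,-297,83],[535,-252,83],[580,-207,83],[625,-252,83],[610,-285,83]]"
```

```text
27.15 [ 41.9  26.9 -43.8 137.4 141.8  20.1 -39.5] [532.3 -72.2 142.3] [[-0.793, -0.036, 0.609], [-0.028, 0.999, 0.022], [-0.609, 0.001, -0.793]]
d tool [   3.1 -107.6   -6. ] 107.8
[ 530. -180.  145.] [ 60.  27. -40. 131. 188.   6. -68.] 0.0
[ 560. -260.  140.] [  64.   33.  -41.  122.  258.    1. -132.] 1.3
[ 610. -285.  130.] [  59.   37.  -36.  116.  258.    1. -132.] 11.4
[ 610. -285.   83.] [ 58.  41. -34. 115. 211.   2. -82.] 0.0
[ 580. -297.   83.] [ 63.  41. -37. 117. 212.   2. -80.] 0.0
[ 535. -252.   83.] [ 66.  39. -40. 127. 180.   9. -49.] 0.0
[ 580. -207.   83.] [ 57.  39. -39. 125. 164.  11. -39.] 0.0
[ 625. -252.   83.] [ 58.  43. -38. 116. 142.   5. -14.] 0.0
[ 610. -285.   83.] [ 61.  43. -37. 115. 157.   1. -26.] 0.0
```

Call:
play_rows --increments '[[[0.5,-12,-1],0],[[0.5,-18,-1],0],[[0.5,-18,-1],0],[[0.5,-20,-1],0],[[0.5,-20,-1],0],[[0.5,-20,-1],0]]'

```text
t: 27.65
eef_pos: [535.0, -182.0, 147.0]
eef_rot: [[-0.789, -0.035, 0.613], [-0.028, 0.999, 0.021], [-0.614, -0.0, -0.789]]
contact_force: [0.6, 0.5, -0.1]
opening: 93.2
grasp_force: 0.0
```

```bash
python3 s.py 575 -280 138
```

```text
27.65 [ 58.9  29.5 -44.8 131.2 152.3   9.5 -34.7] [ 535. -182.  147.] [[-0.789, -0.035, 0.613], [-0.028, 0.999, 0.021], [-0.614, -0.0, -0.789]]
d tool [-23.3 -99.4  29.5] 106.3
```

Call:
play_rows --increments '[[[-4,-16.5,5],0],[[-4,-16.5,5],0],[[-4,-16.5,5],0],[[-4,-16.5,5],0],[[-4,-16.5,5],0],[[-4,-16.5,5],0],[[0,0,0],0]]'

```text
t: 28.23
eef_pos: [575.6, -281.5, 134.4]
eef_rot: [[-0.786, -0.026, 0.618], [-0.023, 1.0, 0.012], [-0.618, -0.005, -0.786]]
contact_force: [-0.9, -0.5, -0.6]
opening: 92.8
grasp_force: 0.0
```

```bash
python3 s.py 609 -285.5 133; python3 - <<'E'
from h import *
for n in("scene","side","wrist"):
    a=get_image(n);cv2.imwrite(f"pics/k_{n}.png",a[:,:,::-1]);c=get_calibration(n)
    for ce,s in blobs(a,"red"): print(n,ce,s,pz(c,ce,92).round(1)[:2],"bottom/top mid", )
E
```

```text
28.2333 [ 62.2  35.5 -39.5 119.5 150.6   0.9 -24.1] [ 575.6 -281.5  134.4] [[-0.786, -0.026, 0.618], [-0.023, 1.0, 0.012], [-0.618, -0.005, -0.786]]
d tool [-25.3  -4.9  21.7] 33.7
scene [97.4, 202.5] [92, 191, 12, 24, 188] [ 596.8 -287.6] bottom/top mid
scene [394.0, 202.1] [385, 192, 20, 21, 332] [475.5 302.9] bottom/top mid
side [228.4, 149.1] [222, 142, 14, 15, 181] [503.7 317.8] bottom/top mid
wrist [261.8, 210.0] [248, 178, 27, 63, 1501] [ 601.3 -285. ] bottom/top mid
```

Call:
play_rows --increments '[[[-9,-0.4,7.3],0],[[-9,-0.4,7.3],0],[[-9,-0.3,7.3],0],[[0,0,0],0],[[0,0,0],0]]'

```text
t: 28.8
eef_pos: [607.7, -272.2, 130.9]
eef_rot: [[-0.784, -0.033, 0.62], [-0.029, 0.999, 0.016], [-0.621, -0.005, -0.784]]
contact_force: [0.3, -1.0, 0.2]
opening: 93.1
grasp_force: 0.0
```

```bash
python3 s.py 610.5 -282 84
```

```text
28.8 [ 57.1  36.5 -36.7 116.7 141.1   0.8 -16.4] [ 607.7 -272.2  130.9] [[-0.784, -0.033, 0.62], [-0.029, 0.999, 0.016], [-0.621, -0.005, -0.784]]
d tool [27.2 -9.6 38.3] 48.0
```

Call:
play_rows --increments '[[[6.8,-2.4,9.6],0],[[6.8,-2.4,9.6],0],[[6.8,-2.4,9.6],0],[[6.8,-2.4,9.6],0],[[0,0,0],0]]'

```text
t: 29.22
eef_pos: [608.1, -284.3, 81.1]
eef_rot: [[-0.786, -0.029, 0.618], [-0.025, 1.0, 0.015], [-0.618, -0.003, -0.786]]
contact_force: [-1.3, -0.5, 0.2]
opening: 92.9
grasp_force: 0.0
```

```bash
python3 s.py 610.5 -282 84
```

```text
29.2167 [ 59.6  43.5 -40.1 117.3 143.5   7.2 -14.9] [ 608.1 -284.3   81.1] [[-0.786, -0.029, 0.618], [-0.025, 1.0, 0.015], [-0.618, -0.003, -0.786]]
d tool [-3.7  2.2 -0.8] 4.3
```

Call:
play_rows --fingers 1 --force 15 --increments '[[[-3.5,2,-0.8],0],[[0,0,0],0],[[0,0,0],0],[[0,0,0],0],[[0,0,0],0],[[0,0,0],0],[[0,0,0],0],[[0,0,0],0],[[0,0,0],0],[[0,0,0],0]]'

```text
t: 30.05
eef_pos: [612.6, -281.9, 86.5]
eef_rot: [[-0.784, -0.03, 0.62], [-0.027, 1.0, 0.014], [-0.621, -0.006, -0.784]]
contact_force: [1.4, 0.0, 0.2]
opening: 31.1
grasp_force: 0.0
```

Call:
play_rows --increments '[[[0,0,0],0],[[0,0,0],0],[[0,0,0],0],[[0,0,0],0]]'

```text
t: 30.38
eef_pos: [612.7, -283.9, 86.6]
eef_rot: [[-0.783, -0.027, 0.621], [-0.026, 1.0, 0.011], [-0.621, -0.008, -0.784]]
contact_force: [1.1, -3.0, -0.7]
opening: 20.3
grasp_force: 15.0
```

```bash
python3 s.py; cat > circ.py <<'E'
# rows of a clockwise circle, in tool axes: args: angle now (rad cw from stand +x), step deg, n, axis-handle radius
from h import *
import sys
w=.088;R=ctrl.observe()['eef_rot'];a0,st,n=float(sys.argv[1]),float(sys.argv[2]),int(sys.argv[3]);r=45
corr=np.array(eval(sys.argv[4])+[0]) if len(sys.argv)>4 else np.zeros(3)
a=a0+np.radians(st)*np.arange(n+1);P=np.c_[r*np.cos(w-a),r*np.sin(w-a),0*a]
d=np.diff(P,axis=0);d[0]+=corr;print((d@R).round(1).tolist(),a[-1])
E
python3 circ.py .94 20 10
```

```text
30.3833 [ 59.   42.9 -39.7 116.9 143.1   6.9 -14.9] [ 612.7 -283.9   86.6] [[-0.783, -0.027, 0.621], [-0.026, 1.0, 0.011], [-0.621, -0.008, -0.784]]
[[10.7, -7.7, -8.4], [12.1, -2.6, -9.6], [12.0, 2.8, -9.6], [10.5, 7.9, -8.4], [7.8, 12.0, -6.3], [4.0, 14.7, -3.4], [-0.2, 15.6, -0.0], [-4.3, 14.7, 3.3], [-8.0, 11.9, 6.2], [-10.7, 7.7, 8.4]] 4.430658503988659
```

Call:
play_rows --increments '[[[10.7,-7.7,-8.4],0],[[12.1,-2.6,-9.6],0],[[12.0,2.8,-9.6],0],[[10.5,7.9,-8.4],0],[[7.8,12.0,-6.3],0]]'

```text
t: 30.8
eef_pos: [542.9, -271.2, 86.3]
eef_rot: [[-0.784, -0.03, 0.62], [-0.026, 1.0, 0.015], [-0.62, -0.004, -0.785]]
contact_force: [-0.2, 0.4, 0.5]
opening: 0.7
grasp_force: 0.0
```

```bash
python3 s.py; python3 - <<'E'
from h import *
for n in ("scene","side"):
    a=get_image(n);c=get_calibration(n)
    print(n,[(ce,pz(c,ce,92).round(1)[:2]) for ce,s in blobs(a,"red",8)])
E
```

```text
30.8 [ 68.5  42.6 -47.7 126.1 146.4  12.3 -15. ] [ 542.9 -271.2   86.3] [[-0.784, -0.03, 0.62], [-0.026, 1.0, 0.015], [-0.62, -0.004, -0.785]]
scene [([97.7, 202.8], array([ 597.5, -286.5])), ([393.9, 202.2], array([475.8, 302.7]))]
side [([228.3, 149.0], array([503.7, 318.3])), ([394.1, 307.3], array([ 600.5, -282.6]))]
```

Call:
play_rows --fingers -1 --force 60 --increments '[[[0,-3,-2],0],[[0,-3,0],0],[[0,-3,0],0],[[0,-3,0],0],[[0,0,0],0],[[0,0,0],0],[[0,0,0],0],[[0,0,0],0],[[0,0,0],0]]'

```text
t: 31.65
eef_pos: [543.5, -283.3, 88.3]
eef_rot: [[-0.784, -0.031, 0.62], [-0.028, 1.0, 0.015], [-0.621, -0.006, -0.784]]
contact_force: [-0.0, 0.6, 0.4]
opening: 56.0
grasp_force: 0.0
```

```bash
python3 s.py 613 -283.5 86
```

```text
31.65 [ 69.2  42.4 -46.9 124.9 146.7  10.4 -14.3] [ 543.5 -283.3   88.3] [[-0.784, -0.031, 0.62], [-0.028, 1.0, 0.015], [-0.621, -0.006, -0.784]]
d tool [-53.   -2.3  44.9] 69.5
```

Call:
play_rows --fingers -0.1 --increments '[[[-7.6,-0.3,6.4],0],[[-7.6,-0.3,6.4],0],[[-7.6,-0.3,6.4],0],[[-7.6,-0.3,6.4],0],[[-7.6,-0.3,6.4],0],[[-7.6,-0.3,6.4],0],[[-7.6,-0.3,6.4],0],[[0,0,0],0]]'

```text
t: 32.32
eef_pos: [615.2, -282.7, 87.1]
eef_rot: [[-0.782, -0.032, 0.622], [-0.029, 0.999, 0.015], [-0.622, -0.006, -0.783]]
contact_force: [-0.1, -0.6, -0.9]
opening: 51.2
grasp_force: 0.0
```

Call:
play_rows --fingers 1 --force 60 --increments '[[[0,0,0],0],[[0,0,0],0],[[0,0,0],0],[[0,0,0],0],[[0,0,0],0],[[0,0,0],0],[[0,0,0],0]]'

```text
t: 32.9
eef_pos: [612.4, -283.8, 86.1]
eef_rot: [[-0.784, -0.03, 0.62], [-0.027, 1.0, 0.014], [-0.62, -0.006, -0.784]]
contact_force: [-2.8, -0.0, 1.9]
opening: 18.3
grasp_force: 60.0
```

```bash
python3 s.py; python3 circ.py .94 8 10; python3 - <<'E'
from h import *
c=get_calibration("wrist");a=get_image("wrist");print([(ce,s,pz(c,ce,95).round(1)) for ce,s in blobs(a,"red",8)])
E
```

```text
32.9 [ 59.1  43.  -39.7 116.8 142.8   6.7 -14.6] [ 612.4 -283.8   86.1] [[-0.784, -0.03, 0.62], [-0.027, 1.0, 0.014], [-0.62, -0.006, -0.784]]
[[4.0, -3.6, -3.2], [4.4, -2.9, -3.4], [4.7, -2.1, -3.7], [4.8, -1.2, -3.8], [4.9, -0.4, -3.9], [4.9, 0.5, -3.9], [4.8, 1.4, -3.8], [4.6, 2.2, -3.7], [4.3, 3.0, -3.4], [3.9, 3.7, -3.1]] 2.3362634015954633
[([274.7, 241.2], [258, 199, 35, 84, 2629], array([ 597.7, -285. ,   95. ]))]
```

Call:
play_rows --increments '[[[4.0,-3.6,-3.2],0],[[4.4,-2.9,-3.4],0],[[4.7,-2.1,-3.7],0],[[4.8,-1.2,-3.8],0],[[4.9,-0.4,-3.9],0]]'

```text
t: 33.37
eef_pos: [583.8, -295.3, 86.2]
eef_rot: [[-0.783, -0.029, 0.621], [-0.027, 1.0, 0.014], [-0.621, -0.006, -0.784]]
contact_force: [3.4, 0.7, -3.5]
opening: 17.7
grasp_force: 60.0
```

```bash
python3 s.py; python3 - <<'E'
from h import *
for n,z in (("scene",92),("wrist",95)):
    a=get_image(n);c=get_calibration(n)
    print(n,[(ce,pz(c,ce,z).round(1)[:2]) for ce,s in blobs(a,"red",8)])
E
python3 circ.py 1.638 8 10
```

```text
33.3667 [ 64.   43.  -42.3 119.2 144.7   7.1 -13.8] [ 583.8 -295.3   86.2] [[-0.783, -0.029, 0.621], [-0.027, 1.0, 0.014], [-0.621, -0.006, -0.784]]
scene [([98.9, 194.4], array([ 571. , -297.3])), ([393.9, 202.1], array([475.5, 302.7]))]
wrist [([274.8, 241.6], array([ 568.6, -296.6]))]
[[4.9, 0.5, -3.9], [4.8, 1.4, -3.8], [4.6, 2.2, -3.7], [4.3, 3.0, -3.4], [3.9, 3.7, -3.1], [3.5, 4.4, -2.8], [3.0, 5.0, -2.4], [2.4, 5.5, -1.9], [1.8, 5.8, -1.5], [1.1, 6.1, -0.9]] 3.0342634015954637
```

```bash
python3 circ.py 1.638 12 30
```

```text
[[7.3, 1.1, -5.8], [7.0, 3.0, -5.5], [6.3, 4.8, -5.0], [5.4, 6.4, -4.3], [4.3, 7.7, -3.4], [2.9, 8.6, -2.4], [1.4, 9.2, -1.2], [-0.1, 9.4, 0.0], [-1.6, 9.2, 1.2], [-3.1, 8.6, 2.4], [-4.4, 7.6, 3.4], [-5.5, 6.2, 4.3], [-6.4, 4.6, 5.1], [-7.0, 2.8, 5.5], [-7.3, 0.9, 5.8], [-7.3, -1.1, 5.8], [-7.0, -3.0, 5.5], [-6.3, -4.8, 5.0], [-5.4, -6.4, 4.3], [-4.3, -7.7, 3.4], [-2.9, -8.6, 2.4], [-1.4, -9.2, 1.2], [0.1, -9.4, -0.0], [1.6, -9.2, -1.2], [3.1, -8.6, -2.4], [4.4, -7.6, -3.4], [5.5, -6.2, -4.3], [6.4, -4.6, -5.1], [7.0, -2.8, -5.5], [7.3, -0.9, -5.8]] 7.921185307179587
```

Call:
play_rows --increments '[[[7.3,1.1,-5.8],0],[[7.0,3.0,-5.5],0],[[6.3,4.8,-5.0],0],[[5.4,6.4,-4.3],0],[[4.3,7.7,-3.4],0],[[2.9,8.6,-2.4],0],[[1.4,9.2,-1.2],0],[[-0.1,9.4,0],0],[[-1.6,9.2,1.2],0],[[-3.1,8.6,2.4],0]]'

```text
t: 34.3
eef_pos: [543.6, -226.7, 86.1]
eef_rot: [[-0.784, -0.03, 0.62], [-0.027, 1.0, 0.014], [-0.62, -0.006, -0.785]]
contact_force: [-0.6, -4.3, -3.4]
opening: 18.0
grasp_force: 60.0
```

```bash
python3 s.py; python3 - <<'E'
from h import *
# expected TCP: axis_tcp + 45*(cos,sin)(w-a)
w=.088;e=lambda a:np.array([583.8,-295.3])+45*(np.array([np.cos(w-a),np.sin(w-a)])-np.array([np.cos(w-1.638),np.sin(w-1.638)]))
print("expected",e(1.638+np.radians(120)))
E
```

```text
34.3 [ 65.2  42.4 -50.4 130.1 144.4  18.7 -17.5] [ 543.6 -226.7   86.1] [[-0.784, -0.03, 0.62], [-0.027, 1.0, 0.014], [-0.62, -0.006, -0.785]]
expected [ 543.43363291 -228.62499413]
```

Tracking well with low force, so I'll continue round.

Call:
play_rows --increments '[[[-4.4,7.6,3.4],0],[[-5.5,6.2,4.3],0],[[-6.4,4.6,5.1],0],[[-7.0,2.8,5.5],0],[[-7.3,0.9,5.8],0],[[-7.3,-1.1,5.8],0],[[-7.0,-3.0,5.5],0],[[-6.3,-4.8,5.0],0],[[-5.4,-6.4,4.3],0],[[-4.3,-7.7,3.4],0]]'

```text
t: 35.13
eef_pos: [620.7, -225.4, 85.7]
eef_rot: [[-0.785, -0.031, 0.619], [-0.028, 0.999, 0.015], [-0.619, -0.006, -0.786]]
contact_force: [-10.5, -3.6, 7.3]
opening: 18.4
grasp_force: 60.0
```

Call:
play_rows --increments '[[[-2.9,-8.6,2.4],0],[[-1.4,-9.2,1.2],0],[[0.1,-9.4,0],0],[[1.6,-9.2,-1.2],0],[[3.1,-8.6,-2.4],0],[[4.4,-7.6,-3.4],0],[[5.5,-6.2,-4.3],0],[[6.4,-4.6,-5.1],0],[[7.0,-2.8,-5.5],0],[[7.3,-0.9,-5.8],0]]'

```text
t: 35.97
eef_pos: [585.2, -295.2, 86.3]
eef_rot: [[-0.783, -0.03, 0.622], [-0.028, 1.0, 0.014], [-0.622, -0.006, -0.783]]
contact_force: [3.2, -0.9, -4.1]
opening: 17.8
grasp_force: 60.0
```

```bash
python3 s.py; python3 - <<'E'
from h import *
for n,z in (("scene",92),("wrist",95)):
    a=get_image(n);c=get_calibration(n)
    print(n,[(ce,pz(c,ce,z).round(1)[:2]) for ce,s in blobs(a,"red",8)])
E
python3 circ.py 1.638 12 1
```

```text
35.9667 [ 64.1  43.2 -42.8 119.1 142.4   7.4 -11.3] [ 585.2 -295.2   86.3] [[-0.783, -0.03, 0.622], [-0.028, 1.0, 0.014], [-0.622, -0.006, -0.783]]
scene [([98.5, 194.7], array([ 572.1, -297.7])), ([393.9, 202.2], array([475.8, 302.7]))]
wrist [([274.8, 241.5], array([ 569.6, -296.5]))]
[[7.3, 1.1, -5.8]] 1.8474395102393195
```

Call:
play_rows --increments '[[[7.3,1.1,-5.8],0],[[7.0,3.0,-5.5],0],[[6.3,4.8,-5.0],0],[[5.4,6.4,-4.3],0],[[4.3,7.7,-3.4],0],[[2.9,8.6,-2.4],0],[[1.4,9.2,-1.2],0],[[-0.1,9.4,0],0],[[-1.6,9.2,1.2],0],[[-3.1,8.6,2.4],0]]'

```text
t: 36.9
eef_pos: [543.8, -226.4, 86.1]
eef_rot: [[-0.784, -0.031, 0.62], [-0.027, 1.0, 0.015], [-0.62, -0.005, -0.784]]
contact_force: [0.7, -5.0, -3.8]
opening: 17.8
grasp_force: 60.0
```

Call:
play_rows --increments '[[[-4.4,7.6,3.4],0],[[-5.5,6.2,4.3],0],[[-6.4,4.6,5.1],0],[[-7.0,2.8,5.5],0],[[-7.3,0.9,5.8],0],[[-7.3,-1.1,5.8],0],[[-7.0,-3.0,5.5],0],[[-6.3,-4.8,5.0],0],[[-5.4,-6.4,4.3],0],[[-4.3,-7.7,3.4],0]]'

```text
t: 37.73
eef_pos: [620.7, -225.4, 85.7]
eef_rot: [[-0.785, -0.031, 0.619], [-0.028, 0.999, 0.015], [-0.619, -0.005, -0.786]]
contact_force: [-10.6, -2.5, 6.3]
opening: 18.3
grasp_force: 60.0
```

Call:
play_rows --increments '[[[-2.6,-7.5,2.1],0],[[-0.6,-5,0.5],0],[[0,0,0],0]]'

```text
t: 37.98
eef_pos: [625.4, -236.1, 85.9]
eef_rot: [[-0.785, -0.034, 0.619], [-0.029, 0.999, 0.019], [-0.619, -0.003, -0.785]]
contact_force: [-7.1, -1.8, 3.9]
opening: 18.4
grasp_force: 60.0
```

```bash
python3 s.py; python3 - <<'E'
from h import *
for n,z in (("scene",92),("wrist",95)):
    a=get_image(n);c=get_calibration(n)
    print(n,[(ce,pz(c,ce,z).round(1)[:2]) for ce,s in blobs(a,"red",8)])
E
```

```text
37.9833 [ 55.3  43.1 -42.3 118.9 136.2  11.8 -11.9] [ 625.4 -236.1   85.9] [[-0.785, -0.034, 0.619], [-0.029, 0.999, 0.019], [-0.619, -0.003, -0.785]]
scene [([394.0, 202.1], array([475.5, 302.9])), ([116.0, 210.1], array([ 611.7, -238. ]))]
wrist [([274.5, 241.0], array([ 610.2, -237.6]))]
```

Call:
play_rows --increments '[[[-0.3,-4,0.3],0],[[0,0,0],0],[[0,0,0],0]]'

```text
t: 38.33
eef_pos: [625.9, -238.0, 85.9]
eef_rot: [[-0.785, -0.037, 0.619], [-0.03, 0.999, 0.022], [-0.619, -0.002, -0.785]]
contact_force: [-6.6, -1.0, 3.7]
opening: 18.0
grasp_force: 60.0
```

Call:
play_rows --fingers -1 --increments '[[[0,0,0],0],[[0,0,0],0],[[0,0,0],0],[[0,0,0],0],[[0,0,0],0],[[0,0,0],0],[[0,0,0],0],[[0,0,0],0]]'

```text
t: 39.0
eef_pos: [626.7, -242.6, 86.3]
eef_rot: [[-0.784, -0.03, 0.621], [-0.027, 1.0, 0.015], [-0.621, -0.006, -0.784]]
contact_force: [-0.1, 0.0, 0.3]
opening: 66.5
grasp_force: 0.0
```

Call:
play_rows --increments '[[[5,0,-8],0],[[8,0,-12],0],[[8,0,-12],0],[[8,0,-12],0],[[8,0,-12],0],[[8,0,-12],0],[[4,0,-6],0],[[0,0,0],0],[[0,0,0],0],[[0,0,0],0]]'

```text
t: 39.83
eef_pos: [543.0, -245.3, 114.1]
eef_rot: [[-0.783, -0.03, 0.621], [-0.027, 1.0, 0.014], [-0.621, -0.006, -0.784]]
contact_force: [0.0, -0.1, -0.2]
opening: 93.1
grasp_force: 0.0
```

```bash
python3 s.py; python3 - <<'E'
from h import *
for n,z in (("scene",92),("side",92)):
    a=get_image(n);c=get_calibration(n)
    cv2.imwrite(f"pics/f_{n}.png",a[:,:,::-1])
    print(n,{k:[(ce,pz(c,ce,z).round(1)[:2]) for ce,s in blobs(a,k,15)] for k in HUE})
a=cv2.imread("pics/f_side.png")[90:350,250:450];b=cv2.imread("pics/f_scene.png")[90:350,80:280]
cv2.imwrite("pics/f1.png",cv2.resize(np.hstack([a,b]),None,fx=2,fy=2,interpolation=cv2.INTER_CUBIC))
E
```

```text
39.8333 [ 67.4  38.6 -49.6 127.5 139.9  11.8 -12.8] [ 543.  -245.3  114.1] [[-0.783, -0.03, 0.621], [-0.027, 1.0, 0.014], [-0.621, -0.006, -0.784]]
scene {'yellow': [([185.0, 161.6], array([ 420.7, -159.9]))], 'blue': [([122.3, 3.0], array([-664.7, -844.4])), ([205.7, 4.9], array([-673.9, -477.8])), ([33.1, 41.6], array([-219.5, -990.2])), ([358.3, 55.2], array([-268.9,  166.7])), ([344.8, 206.1], array([508.3, 206.2]))], 'red': [([393.9, 202.1], array([475.5, 302.7])), ([115.1, 210.2], array([ 612.4, -239.7]))]}
side {'yellow': [([357.4, 184.8], array([732.7,  51.8]))], 'blue': [([77.6, 24.6], array([ 296.8, 1234.7])), ([254.7, 167.6], array([533.5, 221.4]))], 'red': [([228.3, 149.0], array([503.7, 318.3])), ([386.5, 288.5], array([ 613.8, -237. ]))]}
```

View pics/f1.png

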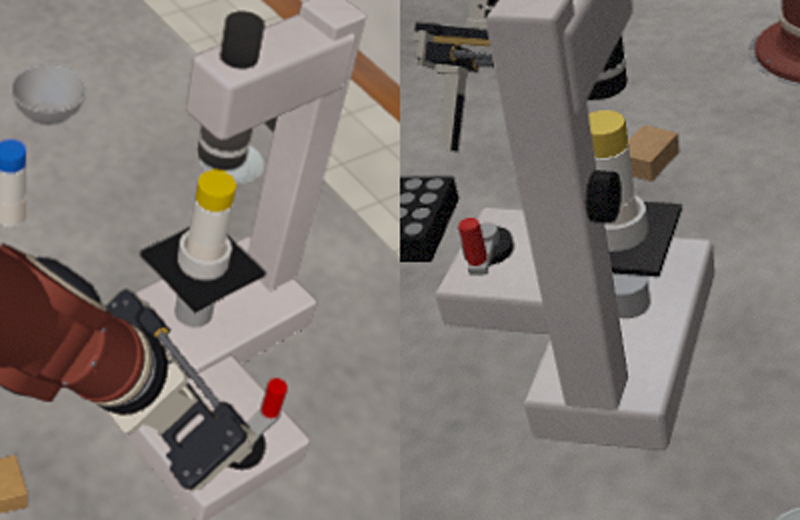

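The final crops show the stage raised, the vial upright in the ring, and the crank handle free of the gripper. The blue and red vials are where they started.

```bash
python3 -c "
from station import *
print(close_job())"
```

```text
the job is handed in; nothing more can be done
None
```

I stood the yellow-capped vial in the ring with the stage down, wound the crank up to about 12.4 of 12.57 rad by the camera images, let go and backed clear, then handed the job in at about 40 s; no verdict was shown.

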